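Mark the stall's brass lanterns and hang them on display

ROBOT

A 6-joint arm with a two-finger parallel gripper is mounted at the origin on the work surface. World frame = base frame: x ahead of the robot, y to its left, z up, the work surface at z = 0. Lengths are in m, angles in degrees, forces in N, time in s.
With the tool pointing down it reaches from about 0.25 to 0.725 m from the base axis. Payload 9.7 kg.
Tool frame: the origin (TCP) lies on the centre line of the jaws, within the pads' length; the fingertips stand tip_extent ahead of it and the grasp point (between the pads) lies 3 mm ahead of it (tip_extent is the distance from the TCP to the fingertips, in m); z points along the fingers, y is the line along which they close (so a half turn about z gives the same grasp; the last joint's range is limited). The gripper opens to 85 mm and grips with 20 to 120 N. Pads are 22 mm wide; open, the fingers measure 114 mm over their backs; the gripper's body (76 mm by 85 mm) begins 54 mm behind the grasp point. The pads swing forward as they close: fully open they stand 13 mm farther back than shut.
Start: joints at [65.031, 4.979, 10.078, 95.1, 0, 90], TCP at [0.232, 0.499, 0.253] pointing down, gripper open.
Joint ranges: [-179.16, 179.16], [-48.56, 103.87], [-65.8, 70.77], [-126.05, 130.52], [-82.76, 87.17], [-180, 180]. Speed limits (degrees/s): [127.2, 127.2, 147.25, 180, 180, 180].

INTERFACE

Orientations are given as [roll, pitch, yaw] about the fixed x, y, z axes, in that order (R = Rz(yaw) Ry(pitch) Rx(roll)).
In Python, from workcell import * gives the robot as it stands.
- The arm moves only by the tool servo_tool, never from a script. Its argument "rows" is a list of rows, each an object with "offset": the shift along the tool's x, y, z as a fraction of full scale, a list of three; "yaw": the turn about the tool's z as a fraction of full scale; "claw": the closure, from 0 (fully open) to 1 (shut). A call has 1 to 12 rows; each row is the pose to reach, as a shift and turn from the pose commanded when the call began, along the tool's axes at that moment, turning the shorter way round; what a row does not reach only later rows make up. Full scale, the value 1, is 0.1 m for a shift and pi rad for a turn. A row lasts 1/8 s, in which the tool goes at most 62.5 mm and 10.7 degrees, less where a joint would pass 70% of its speed; a pose out of reach is approached as far as the arm can. A call with a number of a shift or a turn outside -1 to 1 is refused whole. A call with a gripper value outside its range is refused whole. The fingers move at their own pace and stop on an object; "squeeze" is the grip in N (left out, the last holds). Time passes only in rows, so rows that repeat a pose let the fingers close. It gives the time, the measured TCP pose, the force, the opening and the grip force at its end, in the units of the state.
- get_obs(): the state, without advancing time (a new reading comes with each control period).
- camera(name): name is "scene" or "top" or "wrist"; returns (picture, depth): 480x640x3 uint8, red, green, blue; 480x640 float32, m along the optical axis (not along the pixel's ray), 0 where there is no reading.
- camera_info(name): a dict with "fx", "fy", "cx", "cy" (pixels), "dist" ([k1, k2, p1, p2, k3] as OpenCV has them; the pictures are not rectified), "cam_to_world" (4x4, takes a point from camera to world coordinates); the wrist camera has in their place "hand_eye" (4x4, takes a point from camera to tool coordinates, whose origin is the TCP and whose axes are the flange's). Camera axes: x right, y up, looking along -z (the intrinsics and any distortion apply to the point x, -y, -z); pixel columns grow to the right and rows downward; lengths in m; the calibration is good to about 2 mm. A picture is of the moment at which its call begins: read the wrist's pose just before it. camera_info takes no time and is no camera call.
- job_done(): hands the job in; it is judged then, once.
The state is a dict: "time": time; "q": joint angles; "qd": joint speeds; "joint_efforts": joint torques, N m; "ee_pos": TCP position; "tcp_rot": TCP orientation; "wrist_force": force on the tool from outside, world axes, zero at the start; "torque": the same for the moment, N m; "opening": finger opening in m; "grasp_force": force on a finger pad.
Only numpy, scipy, OpenCV 4.12 (cv2) and the standard library are available. Lean on these libraries where they do the work, as an engineer would, in place of code of your own. Each camera call takes 0.05 s, during which the arm holds its last target. There are 200 camera calls.

TASK

Give the little brass lanterns on the counter their serial numbers, one at a time, tallest first and shortest last: stand each centred and flat on the round pad of the sloped marking machine, press the treadle right down to its stop, keep it there for three seconds and let it spring back. Hang every marked lantern by its wooden grip on the display rack, one to a hook, any hook, and leave the calculator, the pot of gravers and the wooden block where they are.

Things in the scene. Friction and masses are not known exactly. Their poses are not given: they have to be found in the camera images.
- lantern_tall: the tallest brass lantern: heavy foot 72 mm across, 8 thick; body 44 across with amber panes; domed top at 90 mm; above it a rigid bail with a wooden bar, underside at 130, top at 148 mm. About 0.2 kg. Origin: centre of the foot's underside, z up. The lanterns differ only in height; a half turn about z looks the same. May be absent
- lantern_mid: the middle brass lantern: heavy foot 72 mm across, 8 thick; body 44 across with amber panes; domed top at 70 mm; above it a rigid bail with a wooden bar, underside at 110, top at 128 mm. About 0.2 kg. Origin: centre of the foot's underside, z up. The lanterns differ only in height; a half turn about z looks the same. May be absent
- lantern_short: the shortest brass lantern: heavy foot 72 mm across, 8 thick; body 44 across with amber panes; domed top at 50 mm; above it a rigid bail with a wooden bar, underside at 90, top at 108 mm. About 0.2 kg. Origin: centre of the foot's underside, z up. The lanterns differ only in height; a half turn about z looks the same. May be absent
- lantern_tall_grip (a point): centre of the underside of lantern_tall's wooden grip bar, axes as the lantern's. The bar is dark wood, 10 mm thick (x), 58 long (y), 18 tall, on two 5 mm uprights at y = +-25 mm; the window under it is 45 mm wide and 40 mm tall down to the dome
- lantern_mid_grip (a point): centre of the underside of lantern_mid's wooden grip bar, axes as the lantern's. The bar is dark wood, 10 mm thick (x), 58 long (y), 18 tall, on two 5 mm uprights at y = +-25 mm; the window under it is 45 mm wide and 40 mm tall down to the dome
- lantern_short_grip (a point): centre of the underside of lantern_short's wooden grip bar, axes as the lantern's. The bar is dark wood, 10 mm thick (x), 58 long (y), 18 tall, on two 5 mm uprights at y = +-25 mm; the window under it is 45 mm wide and 40 mm tall down to the dome
- pad: the marking pad: dark disc 80 mm across, black 8 mm hole at its centre, flush in the sloped aluminium bed (180 x 180 mm, with a 10 mm high rim) of the fixed grey marking machine. Origin: pad centre on the surface, 50 mm above the table. z: out of the surface, leaning 0.175 rad towards the robot (its near edge is low); x: up the slope; y: level. A lantern stands there by friction
- punch_tip (a point): tip of the 6 mm marking punch inside the machine, on the pad's axis; the treadle drives it: 24 mm below the pad's surface when the treadle is up, flush with the surface (touching the lantern's underside) when it is on its stop; it does not push the lantern. Hidden in the machine
- pedal (a joint): angle of the treadle, an aluminium plate with black ribs (135 x 82 mm) hinged at its far end on a fixed steel base: 0 = up (spring), 0.26 rad = level, down on its stop. It springs back up when let go
- pedal_toe (a point): where to press: on the treadle's top face, middle line, 110 mm from the hinge and 25 mm from the free end. Axes level when the treadle is at 0, x towards the hinge. About 60 mm above the table when up, 32 mm at the stop, moving in an arc; about 4 N to start, 11 N at the stop
- rack: the fixed display rack: steel base plate, two posts 260 mm apart and a cross rail (14 mm thick, axis at height 164 mm) with three steel hooks (8 mm round) that point along its -x, towards the robot. Origin: on the table under the rail's middle; y along the rail. Nothing stands higher than 178 mm
- hook0 (a point): hook (rack y = -95 mm): lowest point of its upper side, 55 mm out from the rail, 165 mm above the table; axes as the rack's. From here it rises 5 mm to the rail and 13 mm to its free tip, 110 mm out from the rail. A lantern's bar hangs across it at a right angle; open the gripper only part way there, or its fingers meet the tip
- hook1 (a point): hook (middle): lowest point of its upper side, 55 mm out from the rail, 165 mm above the table; axes as the rack's. From here it rises 5 mm to the rail and 13 mm to its free tip, 110 mm out from the rail. A lantern's bar hangs across it at a right angle; open the gripper only part way there, or its fingers meet the tip
- hook2 (a point): hook (rack y = +95 mm): lowest point of its upper side, 55 mm out from the rail, 165 mm above the table; axes as the rack's. From here it rises 5 mm to the rail and 13 mm to its free tip, 110 mm out from the rail. A lantern's bar hangs across it at a right angle; open the gripper only part way there, or its fingers meet the tip
- calculator: bystander: black pocket calculator 75 x 130 x 14 mm, lying on the table between robot and rack; origin at the centre of its underside
- graver_pot: bystander: steel pot 64 mm across, 85 mm tall, with engraving tools up to 135 mm; origin at the centre of its underside
- engraving_block: bystander: dark wooden block 110 x 90 x 60 mm; origin at the centre of its underside
Not all that is in view belongs to the job. What is shaped like the lantern_tall but green or turquoise is not meant. What is shaped like the part that bears pedal but blue is not meant.

How it is judged (in metres and radians):
On the way, in this order (a step that is already met when the one before it is completed fails the run):
1. the tallest lantern stands on the marking pad while the treadle is held down on its stop (distance between lantern_tall and pad below 0.014 m and angle between the z axis of lantern_tall and the z axis of pad, either way round below 0.05 rad and z of lantern_tall in the frame of pad below 0.003 m and z of punch_tip in the frame of lantern_tall above -0.0018 m), for 2.5 s.
2. the middle-sized lantern stands on the marking pad while the treadle is held down on its stop (distance between lantern_mid and pad below 0.014 m and angle between the z axis of lantern_mid and the z axis of pad, either way round below 0.05 rad and z of lantern_mid in the frame of pad below 0.003 m and z of punch_tip in the frame of lantern_mid above -0.0018 m), for 2.5 s.
3. the shortest lantern stands on the marking pad while the treadle is held down on its stop (distance between lantern_short and pad below 0.014 m and angle between the z axis of lantern_short and the z axis of pad, either way round below 0.05 rad and z of lantern_short in the frame of pad below 0.003 m and z of punch_tip in the frame of lantern_short above -0.0018 m), for 2.5 s.
At the end, for the whole second after the job is handed in: Every lantern present hangs still (below 0.1 m/s) by its grip bar on a hook of the rack, one to a hook: bar within 22 mm sideways of the hook's line, resting on the hook between rail and tip, the lantern within 0.5 rad of upright; the treadle is up (below 0.04 rad) ((y of lantern_tall_grip in the frame of rack between -0.117 and -0.073 m or y of lantern_tall_grip in the frame of rack between -0.022 and 0.022 m or y of lantern_tall_grip in the frame of rack between 0.073 and 0.117 m) and x of lantern_tall_grip in the frame of rack between -0.105 and -0.01 m and z of lantern_tall_grip in the frame of rack between 0.158 and 0.185 m and angle between each of lantern_tall, lantern_mid, lantern_short's own z axis and vertical below 0.5 rad and contact force between each of lantern_tall, lantern_mid, lantern_short and rack above 0.5 N and linear speed of each of lantern_tall, lantern_mid, lantern_short below 0.1 m/s and (y of lantern_mid_grip in the frame of rack between -0.117 and -0.073 m or y of lantern_mid_grip in the frame of rack between -0.022 and 0.022 m or y of lantern_mid_grip in the frame of rack between 0.073 and 0.117 m) and x of lantern_mid_grip in the frame of rack between -0.105 and -0.01 m and z of lantern_mid_grip in the frame of rack between 0.158 and 0.185 m and (y of lantern_short_grip in the frame of rack between -0.117 and -0.073 m or y of lantern_short_grip in the frame of rack between -0.022 and 0.022 m or y of lantern_short_grip in the frame of rack between 0.073 and 0.117 m) and x of lantern_short_grip in the frame of rack between -0.105 and -0.01 m and z of lantern_short_grip in the frame of rack between 0.158 and 0.185 m and horizontal distance between lantern_tall and lantern_mid above 0.06 m and horizontal distance between each of lantern_tall, lantern_mid and lantern_short above 0.06 m and value of joint pedal below 0.04 rad); the robot touches nothing.
It fails at once if the calculator is moved more than 40 mm (distance of calculator from where it was at the start of the episode above 0.04 m).
It fails at once if the graver pot is moved more than 40 mm (distance of graver_pot from where it was at the start of the episode above 0.04 m).
It fails at once if the engraving block is moved more than 40 mm (distance of engraving_block from where it was at the start of the episode above 0.04 m).
Of lantern_tall, lantern_mid, lantern_short only 2 to 3 are there at a start; the rules pass over those that are not, and their reading is None.
At some moment in a run one of lantern_tall, lantern_mid, lantern_short may be knocked a few centimetres aside while the robot is not near it.
It also fails if it takes over 210 s, if anything falls off the work surface, if the arm or the gripper's body presses on something with over 40 N, if the wrist force passes 120 N, or if a joint passes its speed limit or range.

## Working session

There is one attempt and no reset: what is moved stays moved. The work goes in short steps, Python scripts to look and compute and a tool call to move; the robot and the scene stay as the last step left them, time stands still between calls to the robot, and variables do not carry over. Pictures are saved under pics/ and viewed, at most 14 in all, crops included, and the job is handed in when it is done.

Besides the shell and the picture viewer there is one more tool, called as name(argument=value, ...), one argument or row to a line, values as JSON. servo_tool: Moves the arm, as the interface text tells. Its arguments: {"type":"object","properties":{"rows":{"type":"array"},"squeeze":{"type":"number"}},"required":["rows"]}

```bash
mkdir -p pics; ls
cat > h.py <<'E'
from workcell import *
import numpy as np, cv2
def save(n,pic): cv2.imwrite('pics/'+n+'.png',pic[:,:,::-1])
def cloud(name):
    o=get_obs(); pic,d=camera(name); I=camera_info(name)
    K=np.array([[I['fx'],0,I['cx']],[0,I['fy'],I['cy']],[0,0,1]]);
    v,u=np.mgrid[0:480,0:640]
    p=cv2.undistortPoints(np.stack([u,v],-1).reshape(-1,1,2).astype(np.float64),K,np.array(I['dist'],float)).reshape(480,640,2)
    P=np.stack([p[...,0]*d,-p[...,1]*d,-d],-1)
    T=np.array(I['cam_to_world']) if 'cam_to_world' in I else tcp(o)@np.array(I['hand_eye'])
    W=P@T[:3,:3].T+T[:3,3]; W[d==0]=np.nan
    return pic,W
def tcp(o):
    from scipy.spatial.transform import Rotation as R
    T=np.eye(4);T[:3,:3]=R.from_euler('xyz',o['tcp_rot'],degrees=True).as_matrix();T[:3,3]=o['ee_pos'];return T
E
python3 - <<'E'
from h import *
print(get_obs())
for n in('scene','top'):
    p,W=cloud(n); save(n,p); np.save(n+'.npy',W); I=camera_info(n); print(I)
print(camera_info('wrist'))
E
```

```text
pics
{'time': 0.0, 'q': array([6.50292769e+01, 5.01099632e+00, 1.00334729e+01, 9.51006209e+01,
       1.89383083e-03, 9.00012479e+01]), 'qd': array([-0.0925329 , -0.0441709 , -0.12894186,  0.02354888, -0.04804057,
       -0.00037388]), 'joint_efforts': array([-1.10361594e-03, -5.20392430e+01,  4.64802933e+01,  1.61680696e-02,
       -7.55858582e-05, -1.37618770e-05]), 'ee_pos': array([0.23208731, 0.49839815, 0.25257527]), 'tcp_rot': array([-1.79921856e+02, -1.89212705e-03,  1.55028026e+02]), 'wrist_force': array([ 1.62361245, -0.28292348, -0.94823055]), 'torque': array([ 0.03061778, -0.02865175, -0.01012718]), 'grasp_force': 0.0, 'opening': 0.08491430462045105}
{'fx': 547.4650355976872, 'fy': 547.4650355976872, 'cx': 318.55261056642155, 'cy': 240.17661203232458, 'dist': array([0.05086608, 0.        , 0.        , 0.        , 0.        ]), 'cam_to_world': array([[-0.73459288, -0.55912774,  0.38438194,  1.04579304],
       [ 0.67846428, -0.59886426,  0.42549714,  0.53348353],
       [-0.00771465,  0.57335658,  0.81926962,  1.25837227],
       [ 0.        ,  0.        ,  0.        ,  1. 
[... 394 characters left out ...]
20568998e-03,  4.47636606e-02,  9.98996877e-01,
         1.28984282e+00],
       [ 0.00000000e+00,  0.00000000e+00,  0.00000000e+00,
         1.00000000e+00]])}
{'fx': 347.21962109114884, 'fy': 347.21962109114884, 'cx': 321.80346191823145, 'cy': 240.0677515123764, 'dist': array([-0.00303603,  0.        ,  0.        ,  0.        ,  0.        ]), 'hand_eye': array([[ 4.84702520e-04,  9.51947174e-01,  3.06261887e-01,
         7.75525877e-02],
       [ 9.99999779e-01, -3.22262813e-04, -5.80957821e-04,
        -8.64555063e-04],
       [-4.54344339e-04,  3.06262101e-01, -9.51947120e-01,
        -1.19767174e-01],
       [ 0.00000000e+00,  0.00000000e+00,  0.00000000e+00,
         1.00000000e+00]])}
```

View pics/scene.png

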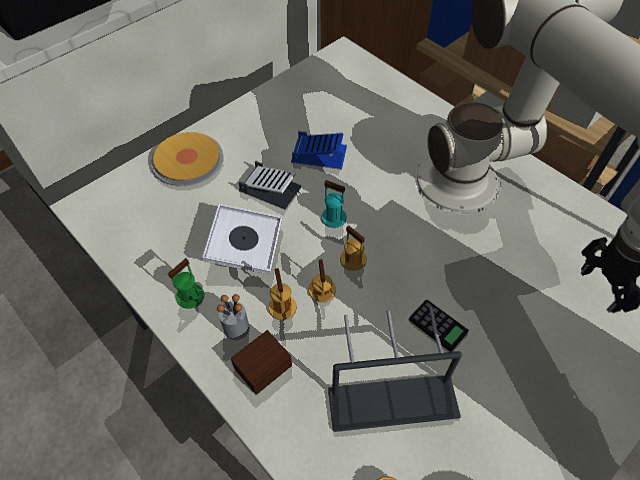

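View pics/top.png

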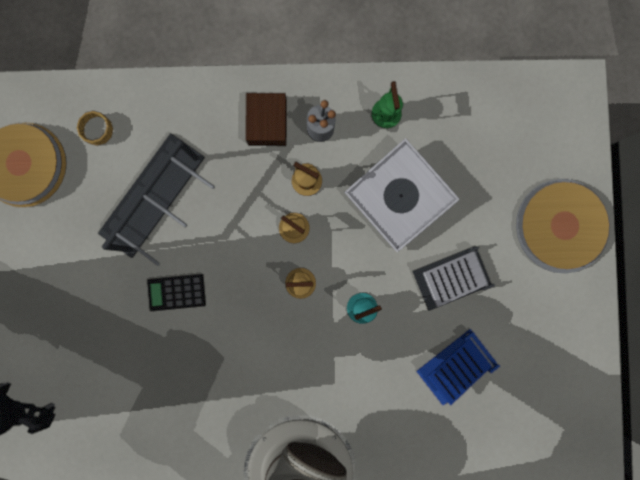

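Run:
```python
from h import *
import workcell
print([x for x in dir(workcell) if not x.startswith('_')], getattr(workcell,'tip_extent',None))
from scipy.spatial import cKDTree
T=np.load('top.npy');S=np.load('scene.npy')
for n,(u,v) in dict(A=(307,178),B=(293,228),C=(300,283),green=(387,110),turq=(364,308),pad=(401,196),ped=(452,278),rack=(150,195),calc=(176,292),pot=(320,120),block=(266,120)).items(): print(n,T[v,u].round(3))
P=np.concatenate([T.reshape(-1,3),S.reshape(-1,3)])
P=P[~np.isnan(P[:,0])]
for n,(u,v) in dict(A=(307,178),B=(293,228),C=(300,283)).items():
    for nm,M in(('top',T),('sc',S)):
        M=M.reshape(-1,3); c=T[v,u]
        q=M[(np.hypot(M[:,0]-c[0],M[:,1]-c[1])<.06)&(M[:,2]>.004)]
        zt=np.nanpercentile(q[:,2],99.7)
        b=q[q[:,2]>zt-.006]; m=b.mean(0); w,V=np.linalg.eigh(np.cov(b[:,:2].T)); a=V[:,1]
        e=(b[:,:2]-m[:2])@a
        f=q[(q[:,2]<.012)]; (cx,cy),r=cv2.minEnclosingCircle(f[:,:2].astype(np.float32)) if len(f) else ((0,0),0)
        print(n,nm,'top z',zt.round(4),'bar',m.round(4),(m[:2]+a*(e.max()+e.min())/2).round(4),'ang',np.degrees(np.arctan2(a[1],a[0])).round(1),'len',np.ptp(e).round(3),len(b),'foot',round(cx,4),round(cy,4),round(r,4),len(f))
# pad plane
c=T[196,401]
for nm,M in(('top',T),('sc',S)):
    M=M.reshape(-1,3); d=np.hypot(M[:,0]-c[0],M[:,1]-c[1]); q=M[(d<.07)&(abs(M[:,2]-.05)<.03)]
    m=q.mean(0); n=np.linalg.svd(q-m,full_matrices=False)[2][2]; n*=np.sign(n[2])
    print('pad',nm,m.round(4),n.round(4),'tilt',np.arccos(n[2]),'yaw up',np.degrees(np.arctan2(-n[1],-n[0])))
```

```text
['PlanningError', 'camera', 'camera_info', 'get_obs', 'job_done', 'tip_extent'] 0.022
A [ 0.658 -0.032  0.091]
B [0.553 0.002 0.051]
C [ 0.432 -0.013  0.125]
green [ 0.806 -0.21   0.084]
turq [ 0.375 -0.148  0.092]
pad [ 0.619 -0.241  0.051]
ped [ 0.434 -0.35   0.05 ]
rack [0.639 0.332 0.013]
calc [0.415 0.273 0.015]
pot [ 0.786 -0.063  0.084]
block [0.796 0.058 0.056]
A top top z 0.1514 bar [ 0.6665 -0.0305  0.1481] [ 0.667  -0.0298] ang 59.3 len 0.056 101 foot 0.6578 -0.0309 0.0594 274
A sc top z 0.1513 bar [ 0.6688 -0.0281  0.1481] [ 0.6698 -0.0264] ang 58.1 len 0.057 64 foot 0.6577 -0.0312 0.0596 240
B top top z 0.1113 bar [0.5574 0.0016 0.1078] [0.5575 0.0018] ang 53.4 len 0.057 103 foot 0.5529 0.0023 0.0596 317
B sc top z 0.1118 bar [0.5599 0.0045 0.1084] [0.5604 0.0052] ang 53.5 len 0.057 59 foot 0.5527 0.0024 0.0596 219
C top top z 0.1319 bar [ 0.4301 -0.01    0.1283] [ 0.4301 -0.0095] ang 88.5 len 0.056 95 foot 0.4316 -0.012 0.0593 293
C sc top z 0.1315 bar [ 0.4326 -0.0087  0.128 ] [ 0.4326 -0.0072] ang 89.7 len 0.058 60 foot 0.4314 -0.0134 0.0598 213
pad top [ 0.6195 -0.2412  0.0494] [-0.1123  0.1352  0.9844] tilt 0.1766341976432647 yaw up -50.288771699359394
pad sc [ 0.6206 -0.24    0.0493] [-0.1141  0.1342  0.9844] tilt 0.1770583387163663 yaw up -49.642715080516886
```

Run:
```python
import cv2
t=cv2.imread('pics/top.png');s=cv2.imread('pics/scene.png')
a=cv2.resize(t[130:330,260:500],None,fx=3.3,fy=3,interpolation=3)[:600,:800]
cv2.imwrite('pics/crop1.png',a)
```

```text
(no output)
```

View pics/crop1.png

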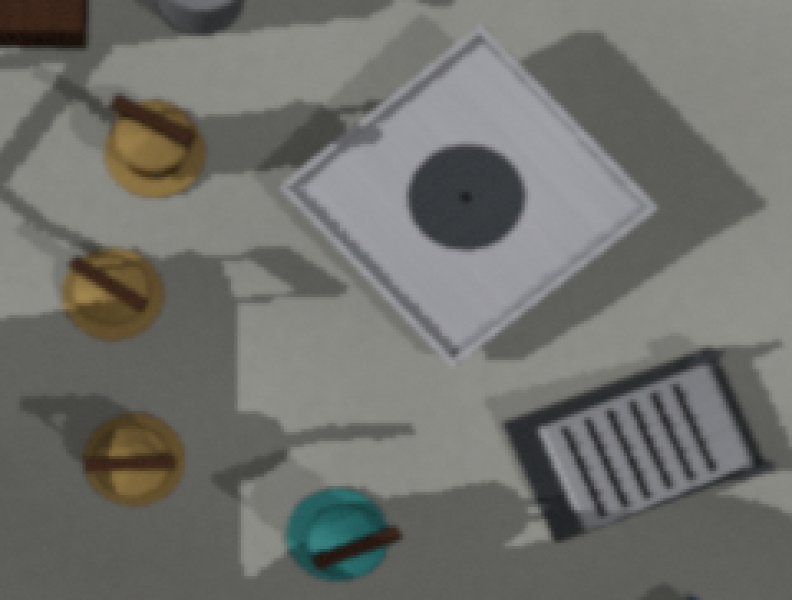

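Run:
```python
from h import *
for nm in('top','scene'):
    M=np.load(nm+'.npy').reshape(-1,3)
    d=np.hypot(M[:,0]-.434,M[:,1]+.35); q=M[(d<.05)&(M[:,2]>.025)&(M[:,2]<.09)]
    m=q.mean(0)
    for _ in range(4):
        n=np.linalg.svd(q-m,full_matrices=False)[2][2]; q=q[abs((q-m)@n)<.005]; m=q.mean(0)
    n*=np.sign(n[2])
    up=-n[:2]/np.hypot(*n[:2])
    # full plate: points in plane within 90mm
    Q=M[(d<.11)&(abs((M-m)@n)<.006)&(M[:,2]>.02)]
    side=np.array([-up[1],up[0]]); a=(Q[:,:2]-m[:2])@up; b=(Q[:,:2]-m[:2])@side
    lo=np.percentile(a,[.5,2,98,99.5]);lb=np.percentile(b,[.5,2,98,99.5])
    print(nm,'pedal',m.round(4),n.round(3),'tilt',np.arccos(n[2]).round(3),'updir deg',np.degrees(np.arctan2(up[1],up[0])).round(1),lo.round(3),lb.round(3))
    zt=lambda A:m[2]-(n[:2]@(A*up))/n[2]
    for A in lo: print('  end',A.round(3),zt(A).round(4))
    mid=(lb[1]+lb[2])/2
    toe=m[:2]+up*(lo[2]-.025*np.cos(.26))+side*mid; print('  toe',toe.round(4),zt(lo[2]-.025))
    # rack
    q=M[(np.hypot(M[:,0]-.62,M[:,1]-.30)<.26)&(M[:,2]>.145)&(M[:,2]<.19)&(M[:,1]>.12)]
    print('rackpts',len(q)); np.save('rk_'+nm+'.npy',q)
    mm=np.median(q,0)
    # rail: RANSAC line
    best=0;r=np.random.default_rng(0)
    for _ in range(500):
        i,j=r.integers(0,len(q),2); v=q[j,:2]-q[i,:2]; L=np.hypot(*v)
        if L<.1: continue
        v/=L; e=abs((q[:,:2]-q[i,:2])@np.array([-v[1],v[0]]))
        k=(e<.008).sum()
        if k>best: best=k; bi=q[e<.008]
    c=bi[:,:2].mean(0); w,V=np.linalg.eigh(np.cov(bi[:,:2].T)); v=V[:,1]
    nrm=np.array([-v[1],v[0]]); nrm*=np.sign(nrm@(-c))  # toward robot
    s=(bi[:,:2]-c)@v; print(' rail c',c.round(4),'dir',np.degrees(np.arctan2(v[1],v[0])).round(2),'ext',np.percentile(s,[1,99]).round(3),'z',bi[:,2].mean(),len(bi))
    x=(q[:,:2]-c)@nrm; y=(q[:,:2]-c)@v
    h=(x>.02)&(x<.14)
    for k in(-.095,0,.095):
        g=h&(abs(y-k-(s.min()+s.max())/2)<.035); print('  hook',k,g.sum(), 'y',np.median(y[g]).round(4),'slope',np.polyfit(x[g],y[g],1)[0].round(3),'xmax',np.sort(x[g])[-5:].mean().round(4), [ (q[g&(abs(x-t)<.008)][:,2].mean()*1000).round(0) for t in(.03,.055,.08,.1)])
```

```text
top pedal [ 0.4316 -0.3503  0.0518] [ 0.09  -0.238  0.967] tilt 0.258 updir deg 110.8 [-0.077 -0.074  0.056  0.058] [-0.044 -0.039  0.042  0.047]
  end -0.077 0.0316
  end -0.074 0.0324
  end 0.056 0.0665
  end 0.058 0.067
  toe [ 0.4189 -0.3214] 0.05991573669340254
rackpts 1548
 rail c [0.6172 0.3037] dir 143.53 ext [-0.136  0.131] z 0.16766114240006438 966
  hook -0.095 167 y -0.0968 slope 0.001 xmax 0.1107 [np.float64(165.0), np.float64(164.0), np.float64(170.0), np.float64(174.0)]
  hook 0 169 y -0.0022 slope 0.01 xmax 0.11 [np.float64(165.0), np.float64(164.0), np.float64(170.0), np.float64(175.0)]
  hook 0.095 171 y 0.0918 slope 0.005 xmax 0.1094 [np.float64(166.0), np.float64(163.0), np.float64(169.0), np.float64(174.0)]
scene pedal [ 0.4343 -0.3483  0.0507] [ 0.089 -0.247  0.965] tilt 0.266 updir deg 109.7 [-0.083 -0.075  0.058  0.06 ] [-0.047 -0.045  0.044  0.049]
  end -0.083 0.0281
  end -0.075 0.0303
  end 0.058 0.0665
  end 0.06 0.0669
  toe [ 0.4229 -0.3161] 0.059708444120854014
rackpts 1427
 rail c [0.6228 0.3063] dir 143.71 ext [-0.134  0.134] z 0.1684306631569723 882
  hook -0.095 154 y -0.0945 slope 0.006 xmax 0.1124 [np.float64(166.0), np.float64(164.0), np.float64(168.0), np.float64(174.0)]
  hook 0 151 y -0.0002 slope 0.012 xmax 0.1116 [np.float64(167.0), np.float64(165.0), np.float64(169.0), np.float64(174.0)]
  hook 0.095 158 y 0.0947 slope -0.012 xmax 0.1122 [np.float64(167.0), np.float64(165.0), np.float64(170.0), np.float64(173.0)]
```

```bash
cat > plan.py <<'E'
import numpy as np, sys
from h import get_obs
def plan(wps,step=.03,turn=9.0,start=None):
    o=get_obs(); p,yaw=(np.array(o['ee_pos']),o['tcp_rot'][2]) if start is None else start
    print('start',p.round(4),round(yaw,2),'t',round(o['time'],2),'F',o['wrist_force'].round(1),'op',round(o['opening'],4),'tilt',np.round(o['tcp_rot'][:2],2))
    for x,y,z,w in wps:
        t=np.array([x,y,z])
        while True:
            c,s=np.cos(np.radians(yaw)),np.sin(np.radians(yaw))
            R=np.array([[c,s,0],[s,-c,0],[0,0,-1]])
            d=R.T@(t-p); dw=(w-yaw+180)%360-180
            k=max(1,int(np.ceil(np.abs(d).max()/.1005)))
            kw=max(k,int(np.ceil(abs(dw)/100)))
            f=np.round(d/k/.1,2); fy=round(-dw/kw/180,3)
            n=max(int(np.ceil(np.linalg.norm(d/k)/step)),int(np.ceil(abs(dw/kw)/turn)),1)
            p=p+R@(f*.1); yaw-=fy*180
            print(f.tolist(),'yaw',fy,'rows',n,'->',p.round(3),round(yaw,1))
            if max(k,kw)==1: break
E
python3 - <<'E'
from plan import *
plan([(.668,-.028,.25,59),(.668,-.028,.156,59)],step=.05)
E
```

```text
start [0.2321 0.4984 0.2526] 155.03 t 0.1 F [-0.3  0.6 -0.4] op 0.0854 tilt [-179.93   -0.  ]
[-0.88, -0.42, 0.0] yaw 0.076 rows 2 -> [0.294 0.423 0.253] 141.4
[-0.96, -0.2, 0.0] yaw 0.076 rows 2 -> [0.357 0.348 0.253] 127.7
[-0.98, 0.03, 0.01] yaw 0.076 rows 2 -> [0.419 0.272 0.252] 114.0
[-0.94, 0.26, 0.0] yaw 0.076 rows 2 -> [0.481 0.197 0.252] 100.3
[-0.85, 0.48, 0.01] yaw 0.077 rows 2 -> [0.543 0.122 0.251] 86.5
[-0.71, 0.67, 0.0] yaw 0.076 rows 2 -> [0.606 0.047 0.251] 72.8
[-0.53, 0.82, 0.01] yaw 0.077 rows 2 -> [ 0.668 -0.028  0.25 ] 58.9
[0.0, -0.01, 0.94] yaw -0.0 rows 2 -> [ 0.668 -0.028  0.156] 58.9
```

servo_tool(
  rows=[
    {"offset": [-0.88,-0.42,0],"yaw": 0.076,"claw": 0},
    {"offset": [-0.88,-0.42,0],"yaw": 0.076,"claw": 0},
    {"offset": [-0.88,-0.42,0],"yaw": 0.076,"claw": 0},
  ],
)

```text
time: 0.48
ee_pos: [0.2954, 0.4219, 0.2533]
tcp_rot: [-180.0, 0.0, 141.2]
wrist_force: [-0.5, -0.2, 1.2]
opening: 0.0855
grasp_force: 0.0
```

servo_tool(
  rows=[
    {"offset": [-0.96,-0.2,0],"yaw": 0.076,"claw": 0},
    {"offset": [-0.96,-0.2,0],"yaw": 0.076,"claw": 0},
    {"offset": [-0.96,-0.2,0],"yaw": 0.076,"claw": 0},
  ],
)

```text
time: 0.85
ee_pos: [0.3575, 0.3469, 0.2531]
tcp_rot: [-180.0, 0.0, 127.5]
wrist_force: [0.3, 0.6, 0.0]
opening: 0.085
grasp_force: 0.0
```

servo_tool(
  rows=[
    {"offset": [-0.98,0.03,0],"yaw": 0.076,"claw": 0},
    {"offset": [-0.98,0.03,0],"yaw": 0.076,"claw": 0},
    {"offset": [-0.98,0.03,0],"yaw": 0.076,"claw": 0},
  ],
)

```text
time: 1.23
ee_pos: [0.4196, 0.2717, 0.253]
tcp_rot: [-180.0, -0.0, 113.9]
wrist_force: [0.0, -0.7, 0.1]
opening: 0.0854
grasp_force: 0.0
```

servo_tool(
  rows=[
    {"offset": [-0.94,0.26,0],"yaw": 0.076,"claw": 0},
    {"offset": [-0.94,0.26,0],"yaw": 0.076,"claw": 0},
    {"offset": [-0.94,0.26,0],"yaw": 0.076,"claw": 0},
  ],
)

```text
time: 1.6
ee_pos: [0.4814, 0.1968, 0.2528]
tcp_rot: [-180.0, -0.0, 100.3]
wrist_force: [-1.1, 0.0, 0.0]
opening: 0.0855
grasp_force: 0.0
```

servo_tool(
  rows=[
    {"offset": [-0.85,0.48,0],"yaw": 0.077,"claw": 0},
    {"offset": [-0.85,0.48,0],"yaw": 0.077,"claw": 0},
    {"offset": [-0.85,0.48,0],"yaw": 0.077,"claw": 0},
  ],
)

```text
time: 1.98
ee_pos: [0.5438, 0.1222, 0.2526]
tcp_rot: [-179.9, -0.0, 86.5]
wrist_force: [0.7, 0.7, 0.1]
opening: 0.0851
grasp_force: 0.0
```

servo_tool(
  rows=[
    {"offset": [-0.71,0.67,0],"yaw": 0.076,"claw": 0},
    {"offset": [-0.71,0.67,0],"yaw": 0.076,"claw": 0},
    {"offset": [-0.71,0.67,0],"yaw": 0.076,"claw": 0},
  ],
)

```text
time: 2.35
ee_pos: [0.6062, 0.0474, 0.2525]
tcp_rot: [-179.9, 0.0, 72.8]
wrist_force: [-0.1, 0.4, -0.7]
opening: 0.0856
grasp_force: 0.0
```

servo_tool(
  rows=[
    {"offset": [-0.53,0.82,0],"yaw": 0.077,"claw": 0},
    {"offset": [-0.53,0.82,0],"yaw": 0.077,"claw": 0},
    {"offset": [-0.53,0.82,0],"yaw": 0.077,"claw": 0},
    {"offset": [-0.53,0.82,0],"yaw": 0.077,"claw": 0},
  ],
)

```text
time: 2.85
ee_pos: [0.6679, -0.026, 0.2535]
tcp_rot: [-180.0, -0.0, 59.1]
wrist_force: [0.1, -0.5, 0.3]
opening: 0.0851
grasp_force: 0.0
```

```bash
cat >> h.py <<'E'
def bar(W,c,ztop,rad=.06):
    M=W.reshape(-1,3); q=M[(np.hypot(M[:,0]-c[0],M[:,1]-c[1])<rad)&(M[:,2]>ztop-.012)&(M[:,2]<ztop+.012)]
    if len(q)<20: return None
    m=q.mean(0); a=np.linalg.eigh(np.cov(q[:,:2].T))[1][:,1]; s=np.array([-a[1],a[0]])
    e=(q[:,:2]-m[:2])@a; f=(q[:,:2]-m[:2])@s
    mid=m[:2]+a*(np.percentile(e,1)+np.percentile(e,99))/2+s*(np.percentile(f,3)+np.percentile(f,97))/2
    return mid.round(4),'z',np.percentile(q[:,2],80).round(4),'ang',(np.degrees(np.arctan2(a[1],a[0]))%180).round(1),'len',np.ptp(e).round(3),'w',np.ptp(np.percentile(f,[3,97])).round(3),len(q)
E
python3 - <<'E'
from h import *
p,W=cloud('wrist'); save('w1',p)
print(bar(W,(.668,-.028),.148)); print(bar(W,(.559,.0035),.108)); print(bar(W,(.431,-.0085),.128))
E
```

```text
(array([ 0.6695, -0.0299]), 'z', np.float64(0.1476), 'ang', np.float64(59.8), 'len', np.float64(0.057), 'w', np.float64(0.009), 1172)
(array([0.5601, 0.0014]), 'z', np.float64(0.1076), 'ang', np.float64(53.8), 'len', np.float64(0.058), 'w', np.float64(0.009), 1036)
(array([ 0.4339, -0.0103]), 'z', np.float64(0.1269), 'ang', np.float64(92.6), 'len', np.float64(0.058), 'w', np.float64(0.01), 1187)
```

View pics/w1.png

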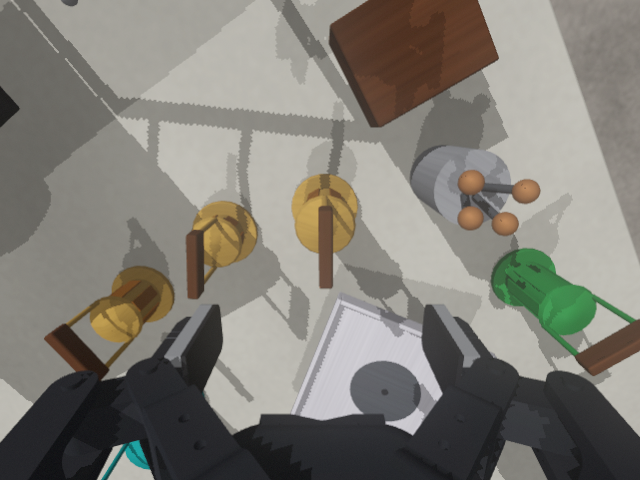

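servo_tool(
  rows=[
    {"offset": [-0.02,0.03,0.3],"yaw": 0,"claw": 0},
    {"offset": [-0.02,0.03,0.6],"yaw": 0,"claw": 0},
    {"offset": [-0.02,0.03,0.85],"yaw": 0,"claw": 0},
    {"offset": [-0.02,0.03,0.97],"yaw": 0,"claw": 0},
    {"offset": [-0.02,0.03,0.97],"yaw": 0,"claw": 0},
  ],
  squeeze=20,
)

```text
time: 3.52
ee_pos: [0.6695, -0.0306, 0.1563]
tcp_rot: [-180.0, 0.0, 59.0]
wrist_force: [0.1, -0.7, 0.5]
opening: 0.0857
grasp_force: 0.0
```

servo_tool(
  rows=[
    {"offset": [0,0,0],"yaw": 0,"claw": 1},
    {"offset": [0,0,0],"yaw": 0,"claw": 1},
    {"offset": [0,0,0],"yaw": 0,"claw": 1},
    {"offset": [0,0,0],"yaw": 0,"claw": 1},
    {"offset": [0,0,0],"yaw": 0,"claw": 1},
    {"offset": [0,0,0],"yaw": 0,"claw": 1},
    {"offset": [0,0,0],"yaw": 0,"claw": 1},
    {"offset": [0,0,0],"yaw": 0,"claw": 1},
  ],
  squeeze=20,
)

```text
time: 4.53
ee_pos: [0.67, -0.0314, 0.1563]
tcp_rot: [-180.0, -0.0, 58.9]
wrist_force: [-1.0, -0.2, 0.1]
opening: 0.0093
grasp_force: 24.7
```

servo_tool(
  rows=[
    {"offset": [0,0,-0.1],"yaw": 0,"claw": 1},
    {"offset": [0,0,-0.3],"yaw": 0,"claw": 1},
    {"offset": [0,0,-0.55],"yaw": 0,"claw": 1},
    {"offset": [0,0,-0.8],"yaw": 0,"claw": 1},
    {"offset": [0,0,-0.95],"yaw": 0,"claw": 1},
    {"offset": [0,0,-0.95],"yaw": 0,"claw": 1},
  ],
)

```text
time: 5.28
ee_pos: [0.6705, -0.0315, 0.2529]
tcp_rot: [179.9, -0.1, 58.9]
wrist_force: [-0.3, -0.9, -2.2]
opening: 0.0096
grasp_force: 24.4
```

Run:
```python
from plan import *
n=np.array([-.1135,.1345,.984]);P=np.array([.6205,-.2395,.05])
print(P+n*.13)
b=P+n*.139
plan([(b[0],b[1],.255,130),(b[0],b[1],.235,130)],step=.04)
from h import *
p,W=cloud('wrist'); save('w2',p)
p,W=cloud('top');
M=W.reshape(-1,3);q=M[(np.hypot(M[:,0]-.62,M[:,1]+.24)<.015)];
```

```text
[ 0.605745 -0.222015  0.17792 ]
start [ 0.6705 -0.0315  0.2529] 58.91 t 5.28 F [-0.3 -0.9 -2.2] op 0.0096 tilt [ 1.7987e+02 -6.0000e-02]
[-0.98, 0.21, -0.01] yaw -0.197 rows 4 -> [ 0.638 -0.126  0.254] 94.4
[-0.92, -0.4, -0.01] yaw -0.198 rows 4 -> [ 0.605 -0.221  0.255] 130.0
[0.0, -0.0, 0.2] yaw 0.0 rows 1 -> [ 0.605 -0.221  0.235] 130.0
```

Run:
```python
from plan import *
plan([(.6205,-.2395,.255,130),(.6205,-.2395,.216,130)],step=.04)
```

```text
start [ 0.67   -0.0315  0.2508] 58.91 t 5.38 F [-0.6 -0.5 -2.4] op 0.0094 tilt [-1.7998e+02  2.0000e-02]
[-0.68, 0.22, -0.01] yaw -0.132 rows 3 -> [ 0.654 -0.101  0.252] 82.7
[-0.71, -0.08, -0.02] yaw -0.131 rows 3 -> [ 0.637 -0.17   0.254] 106.3
[-0.62, -0.35, -0.01] yaw -0.132 rows 3 -> [ 0.62  -0.24   0.255] 130.0
[0.0, 0.0, 0.39] yaw 0.0 rows 1 -> [ 0.62  -0.24   0.216] 130.0
```

servo_tool(
  rows=[
    {"offset": [-0.2,0.07,-0.01],"yaw": -0.04,"claw": 1},
    {"offset": [-0.45,0.15,-0.01],"yaw": -0.09,"claw": 1},
    {"offset": [-0.68,0.22,-0.01],"yaw": -0.132,"claw": 1},
  ],
)

```text
time: 5.75
ee_pos: [0.6532, -0.1017, 0.2511]
tcp_rot: [-179.9, 0.0, 82.9]
wrist_force: [-0.6, -0.3, -2.8]
opening: 0.0094
grasp_force: 24.4
```

servo_tool(
  rows=[
    {"offset": [-0.24,-0.03,-0.01],"yaw": -0.044,"claw": 1},
    {"offset": [-0.48,-0.05,-0.02],"yaw": -0.088,"claw": 1},
    {"offset": [-0.71,-0.08,-0.02],"yaw": -0.131,"claw": 1},
  ],
)

```text
time: 6.12
ee_pos: [0.6363, -0.1712, 0.2531]
tcp_rot: [-179.9, -0.0, 106.5]
wrist_force: [-0.4, -0.6, -1.5]
opening: 0.0095
grasp_force: 24.3
```

servo_tool(
  rows=[
    {"offset": [-0.21,-0.12,-0.01],"yaw": -0.044,"claw": 1},
    {"offset": [-0.42,-0.24,-0.01],"yaw": -0.088,"claw": 1},
    {"offset": [-0.55,-0.31,-0.01],"yaw": -0.12,"claw": 1},
    {"offset": [-0.62,-0.35,-0.01],"yaw": -0.132,"claw": 1},
    {"offset": [-0.62,-0.35,-0.01],"yaw": -0.132,"claw": 1},
    {"offset": [-0.62,-0.35,-0.01],"yaw": -0.132,"claw": 1},
  ],
)

```text
time: 6.88
ee_pos: [0.6204, -0.2394, 0.2547]
tcp_rot: [-180.0, -0.0, 130.0]
wrist_force: [-0.8, -0.8, -1.8]
opening: 0.0095
grasp_force: 24.4
```

Run:
```python
from plan import *
plan([(.6205,-.2395,.216,130)],step=.04)
from h import *
for nm in('top','scene'):
    p,W=cloud(nm); save('b_'+nm,p)
```

```text
start [ 0.6204 -0.2394  0.2547] 129.97 t 6.88 F [-0.8 -0.8 -1.8] op 0.0095 tilt [-1.7998e+02 -5.0000e-02]
[-0.0, 0.0, 0.39] yaw -0.0 rows 1 -> [ 0.62  -0.239  0.216] 130.0
```

Run:
```python
import cv2,numpy as np
s=cv2.imread('pics/b_scene.png')[150:350,170:410];t=cv2.imread('pics/b_top.png')[110:310,300:500]
cv2.imwrite('pics/c2.png',np.hstack([cv2.resize(s,(420,350)),cv2.resize(t,(350,350))]))
```

```text
(no output)
```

View pics/c2.png

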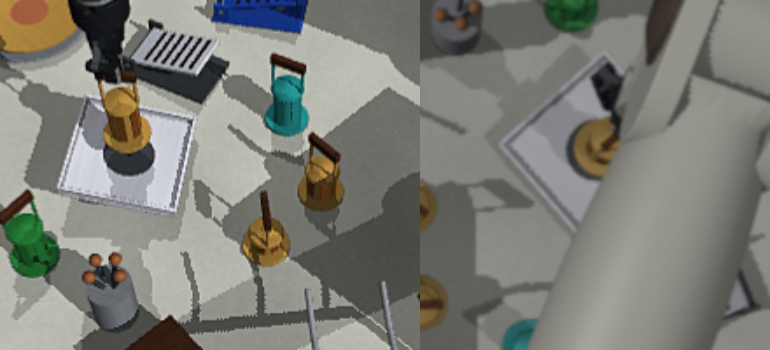

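The tall lantern hangs upright over the pad (left crop, about (127,130)).

servo_tool(
  rows=[
    {"offset": [0,0,0.2],"yaw": 0,"claw": 1},
    {"offset": [0,0,0.33],"yaw": 0,"claw": 1},
    {"offset": [0,0,0.38],"yaw": 0,"claw": 1},
    {"offset": [0,0,0.41],"yaw": 0,"claw": 1},
    {"offset": [0,0,0.41],"yaw": 0,"claw": 1},
  ],
)

```text
time: 7.6
ee_pos: [0.6206, -0.2398, 0.2146]
tcp_rot: [180.0, 0.0, 130.0]
wrist_force: [-0.5, 0.8, -2.2]
opening: 0.0092
grasp_force: 24.4
```

servo_tool(
  rows=[
    {"offset": [0,0,0.01],"yaw": 0,"claw": 1},
    {"offset": [0,0,0.02],"yaw": 0,"claw": 1},
    {"offset": [0,0,0.02],"yaw": 0,"claw": 1},
  ],
)

```text
time: 7.98
ee_pos: [0.6205, -0.2398, 0.2123]
tcp_rot: [180.0, 0.0, 130.0]
wrist_force: [0.1, -0.5, -2.0]
opening: 0.009
grasp_force: 24.4
```

servo_tool(
  rows=[
    {"offset": [0,0,0.01],"yaw": 0,"claw": 1},
    {"offset": [0,0,0.01],"yaw": 0,"claw": 1},
    {"offset": [0,0,0.01],"yaw": 0,"claw": 1},
  ],
)

```text
time: 8.35
ee_pos: [0.6205, -0.2398, 0.2116]
tcp_rot: [180.0, 0.0, 130.0]
wrist_force: [-1.6, 0.6, 0.9]
opening: 0.0092
grasp_force: 24.8
```

servo_tool(
  rows=[
    {"offset": [0,0,0.01],"yaw": 0,"claw": 1},
    {"offset": [0,0,0.01],"yaw": 0,"claw": 1},
    {"offset": [0,0,0.01],"yaw": 0,"claw": 1},
  ],
)

```text
time: 8.72
ee_pos: [0.6206, -0.2397, 0.2115]
tcp_rot: [179.9, 0.1, 130.0]
wrist_force: [-0.9, 1.9, 6.1]
opening: 0.0092
grasp_force: 25.5
```

servo_tool(
  rows=[
    {"offset": [0.04,0,0.01],"yaw": 0,"claw": 1},
    {"offset": [0.07,0,0.017],"yaw": 0,"claw": 1},
    {"offset": [0.105,0,0.027],"yaw": 0,"claw": 1},
    {"offset": [0.14,0,0.037],"yaw": 0,"claw": 1},
    {"offset": [0.17,0,0.048],"yaw": 0,"claw": 1},
    {"offset": [0.205,0,0.06],"yaw": 0,"claw": 1},
    {"offset": [0.24,0,0.073],"yaw": 0,"claw": 1},
    {"offset": [0.27,0,0.087],"yaw": 0,"claw": 1},
    {"offset": [0.27,0,0.087],"yaw": 0,"claw": 1},
  ],
)

```text
time: 9.85
ee_pos: [0.6035, -0.2196, 0.2031]
tcp_rot: [180.0, 0.2, 130.0]
wrist_force: [0.6, -2.7, 8.3]
opening: 0.009
grasp_force: 26.2
```

Run:
```python
from h import *
p,W=cloud('scene'); save('d',p)
q=W[200:260,210:280].reshape(-1,3); 
cv2.imwrite('pics/c3.png',cv2.resize(p[150:290,170:350,::-1],(720,560)))
```

```text
(no output)
```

View pics/c3.png

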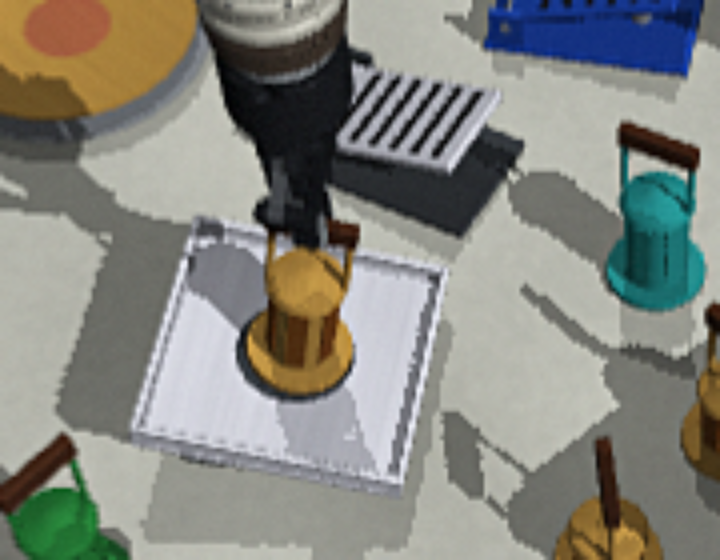

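servo_tool(
  rows=[
    {"offset": [0,0,0],"yaw": 0,"claw": 0.75},
    {"offset": [0,0,0],"yaw": 0,"claw": 0.5},
    {"offset": [0,0,0],"yaw": 0,"claw": 0.5},
    {"offset": [0,0,0],"yaw": 0,"claw": 0.5},
    {"offset": [0,0,0],"yaw": 0,"claw": 0.5},
    {"offset": [0,0,-0.2],"yaw": 0,"claw": 0.5},
    {"offset": [0,0,-0.5],"yaw": 0,"claw": 0.5},
    {"offset": [0,0,-0.8],"yaw": 0,"claw": 0.5},
    {"offset": [0,0,-0.8],"yaw": 0,"claw": 0.5},
  ],
)

```text
time: 11.02
ee_pos: [0.6037, -0.2193, 0.2842]
tcp_rot: [179.9, 0.2, 130.0]
wrist_force: [0.2, 0.1, 0.1]
opening: 0.0425
grasp_force: 0.0
```

```bash
cat >> h.py <<'E'
PN=np.array([-.1135,.1345,.984]);PP=np.array([.6205,-.2395,.05])
def onpad(W,top):
    # bar top-centre in pad coords, tilt of bar
    T=PP+PN*top; M=W.reshape(-1,3)
    q=M[(np.linalg.norm(M-T,axis=1)<.045)&((M-PP)@PN>top-.012)&((M-PP)@PN<top+.008)]
    if len(q)<20: return None
    up=np.array([.64,-.757,0]);up=up-PN*(up@PN);up/=np.linalg.norm(up); s=np.cross(PN,up)
    a,b,z=(q-PP)@up,(q-PP)@s,(q-PP)@PN
    return 'up mid',((np.percentile(a,1)+np.percentile(a,99))/2).round(4),'side mid',((np.percentile(b,2)+np.percentile(b,98))/2).round(4),'z',np.percentile(z,80).round(4),'slope of top vs pad',np.polyfit(a,z,1)[0].round(3),'dir',np.polyfit(a,b,1)[0].round(3),'len',np.ptp(a).round(3),len(q)
E
python3 - <<'E'
from h import *
for nm in('scene','wrist','top'):
    p,W=cloud(nm); print(nm,onpad(W,.148))
    if nm=='wrist': save('w3',p)
from plan import *
plan([(.421,-.319,.283,130),(.421,-.319,.083,130)],step=.05)
E
```

```text
scene ('up mid', np.float64(-0.0022), 'side mid', np.float64(0.0018), 'z', np.float64(0.1478), 'slope of top vs pad', np.float64(0.01), 'dir', np.float64(-0.002), 'len', np.float64(0.058), 126)
wrist ('up mid', np.float64(0.0), 'side mid', np.float64(-0.001), 'z', np.float64(0.147), 'slope of top vs pad', np.float64(0.006), 'dir', np.float64(-0.011), 'len', np.float64(0.058), 1374)
top ('up mid', np.float64(-0.0147), 'side mid', np.float64(-0.0017), 'z', np.float64(0.1483), 'slope of top vs pad', np.float64(0.001), 'dir', np.float64(0.068), 'len', np.float64(0.032), 71)
start [ 0.603  -0.2191  0.2805] 130.01 t 11.18 F [ 0.4  0.1 -0.3] op 0.0429 tilt [-1.7996e+02 -6.0000e-02]
[0.13, -0.68, -0.01] yaw 0.0 rows 2 -> [ 0.543 -0.253  0.282] 130.0
[0.14, -0.68, -0.01] yaw 0.0 rows 2 -> [ 0.482 -0.286  0.283] 130.0
[0.13, -0.68, -0.0] yaw 0.0 rows 2 -> [ 0.421 -0.32   0.283] 130.0
[0.0, 0.0, 1.0] yaw 0.0 rows 2 -> [ 0.421 -0.32   0.183] 130.0
[0.0, 0.0, 1.0] yaw 0.0 rows 2 -> [ 0.421 -0.32   0.083] 130.0
```

servo_tool(
  rows=[
    {"offset": [0.13,-0.68,0],"yaw": 0,"claw": 1},
    {"offset": [0.13,-0.68,0],"yaw": 0,"claw": 1},
    {"offset": [0.13,-0.68,0],"yaw": 0,"claw": 1},
  ],
)

```text
time: 11.55
ee_pos: [0.5424, -0.253, 0.2812]
tcp_rot: [180.0, -0.0, 130.0]
wrist_force: [-0.4, 0.7, -0.5]
opening: -0.0002
grasp_force: 0.0
```

servo_tool(
  rows=[
    {"offset": [0.14,-0.68,0],"yaw": 0,"claw": 1},
    {"offset": [0.14,-0.68,0],"yaw": 0,"claw": 1},
    {"offset": [0.14,-0.68,0],"yaw": 0,"claw": 1},
  ],
)

```text
time: 11.92
ee_pos: [0.4822, -0.2857, 0.2815]
tcp_rot: [180.0, 0.0, 130.0]
wrist_force: [0.6, -0.6, 0.6]
opening: -0.0004
grasp_force: 0.0
```

servo_tool(
  rows=[
    {"offset": [0.13,-0.68,0],"yaw": 0,"claw": 1},
    {"offset": [0.13,-0.68,0],"yaw": 0,"claw": 1},
    {"offset": [0.13,-0.68,0],"yaw": 0,"claw": 1},
    {"offset": [0.13,-0.68,0.9],"yaw": 0,"claw": 1},
    {"offset": [0.13,-0.68,0.9],"yaw": 0,"claw": 1},
    {"offset": [0.13,-0.68,0.9],"yaw": 0,"claw": 1},
  ],
)

```text
time: 12.68
ee_pos: [0.4217, -0.3182, 0.1893]
tcp_rot: [-180.0, -0.2, 130.1]
wrist_force: [0.4, 0.4, -0.2]
opening: -0.0003
grasp_force: 0.0
```

servo_tool(
  rows=[
    {"offset": [0,0,0.4],"yaw": 0,"claw": 1},
    {"offset": [0,0,0.7],"yaw": 0,"claw": 1},
    {"offset": [0,0,0.95],"yaw": 0,"claw": 1},
    {"offset": [0,0,0.95],"yaw": 0,"claw": 1},
  ],
)

```text
time: 13.18
ee_pos: [0.4217, -0.3191, 0.0966]
tcp_rot: [-180.0, -0.1, 130.1]
wrist_force: [-0.4, 0.5, 0.2]
opening: -0.0002
grasp_force: 0.0
```

Run:
```python
from plan import *
plan([(.421,-.319,.053,130)])
from h import *
p,W=cloud('scene'); print(onpad(W,.148))
cv2.imwrite('pics/c4.png',cv2.resize(p[100:290,170:350,::-1],(560,590)))
```

```text
start [ 0.4217 -0.3191  0.0966] 130.06 t 13.18 F [-0.4  0.5  0.2] op -0.0002 tilt [-1.7999e+02 -7.0000e-02]
[0.01, -0.0, 0.44] yaw 0.0 rows 2 -> [ 0.421 -0.318  0.053] 130.1
('up mid', np.float64(-0.0025), 'side mid', np.float64(0.0015), 'z', np.float64(0.1473), 'slope of top vs pad', np.float64(0.02), 'dir', np.float64(-0.003), 'len', np.float64(0.058), 132)
```

View pics/c4.png

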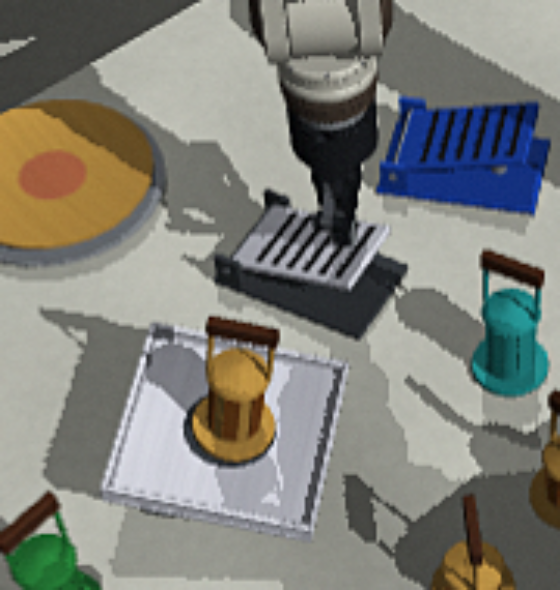

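Fingers are above the silver treadle (340,240); the lantern stands on the pad at (235,400).

servo_tool(
  rows=[
    {"offset": [0,0,0.1],"yaw": 0,"claw": 1},
    {"offset": [0,0,0.2],"yaw": 0,"claw": 1},
    {"offset": [0,0,0.28],"yaw": 0,"claw": 1},
    {"offset": [0,0,0.35],"yaw": 0,"claw": 1},
    {"offset": [0,0,0.4],"yaw": 0,"claw": 1},
    {"offset": [0,0,0.42],"yaw": 0,"claw": 1},
    {"offset": [0,0,0.42],"yaw": 0,"claw": 1},
  ],
)

```text
time: 14.1
ee_pos: [0.4214, -0.3188, 0.0555]
tcp_rot: [179.9, -0.0, 130.0]
wrist_force: [-2.5, 8.1, 11.3]
opening: 0.0003
grasp_force: 5.7
```

servo_tool(
  rows=[
    {"offset": [0,0,0.01],"yaw": 0,"claw": 1},
    {"offset": [0,0,0.01],"yaw": 0,"claw": 1},
    {"offset": [0,0,0.01],"yaw": 0,"claw": 1},
  ],
)

```text
time: 14.48
ee_pos: [0.4214, -0.3188, 0.0546]
tcp_rot: [179.9, -0.0, 130.0]
wrist_force: [-2.9, 7.3, 12.6]
opening: 0.0002
grasp_force: 5.9
```

servo_tool(
  rows=[
    {"offset": [0,0,0.01],"yaw": 0,"claw": 1},
    {"offset": [0,0,0.01],"yaw": 0,"claw": 1},
    {"offset": [0,0,0.01],"yaw": 0,"claw": 1},
  ],
)

```text
time: 14.85
ee_pos: [0.4213, -0.3187, 0.0539]
tcp_rot: [179.9, -0.0, 130.0]
wrist_force: [-3.3, 9.0, 14.3]
opening: -0.0
grasp_force: 7.2
```

servo_tool(
  rows=[
    {"offset": [0,0,0.01],"yaw": 0,"claw": 1},
    {"offset": [0,0,0.02],"yaw": 0,"claw": 1},
    {"offset": [0,0,0.02],"yaw": 0,"claw": 1},
    {"offset": [0,0,0.02],"yaw": 0,"claw": 1},
  ],
)

```text
time: 15.35
ee_pos: [0.4214, -0.3188, 0.0536]
tcp_rot: [179.9, 0.0, 130.0]
wrist_force: [-9.1, 12.1, 27.7]
opening: 0.0003
grasp_force: 14.2
```

servo_tool(
  rows=[
    {"offset": [0,0,0.01],"yaw": 0,"claw": 1},
    {"offset": [0,0,0.01],"yaw": 0,"claw": 1},
    {"offset": [0,0,0.01],"yaw": 0,"claw": 1},
  ],
)

```text
time: 15.72
ee_pos: [0.4215, -0.3188, 0.0534]
tcp_rot: [179.9, 0.1, 130.0]
wrist_force: [-12.2, 14.9, 34.1]
opening: 0.0003
grasp_force: 17.7
```

On the stop (force jumps with no travel). Ease slightly and hold.

servo_tool(
  rows=[
    {"offset": [0,0,-0.01],"yaw": 0,"claw": 1},
    {"offset": [0,0,-0.01],"yaw": 0,"claw": 1},
    {"offset": [0,0,-0.01],"yaw": 0,"claw": 1},
    {"offset": [0,0,-0.01],"yaw": 0,"claw": 1},
    {"offset": [0,0,-0.01],"yaw": 0,"claw": 1},
    {"offset": [0,0,-0.01],"yaw": 0,"claw": 1},
    {"offset": [0,0,-0.01],"yaw": 0,"claw": 1},
    {"offset": [0,0,-0.01],"yaw": 0,"claw": 1},
    {"offset": [0,0,-0.01],"yaw": 0,"claw": 1},
    {"offset": [0,0,-0.01],"yaw": 0,"claw": 1},
    {"offset": [0,0,-0.01],"yaw": 0,"claw": 1},
    {"offset": [0,0,-0.01],"yaw": 0,"claw": 1},
  ],
)

```text
time: 17.23
ee_pos: [0.4214, -0.3188, 0.0536]
tcp_rot: [179.9, 0.0, 130.0]
wrist_force: [-8.8, 13.6, 28.2]
opening: 0.0002
grasp_force: 14.2
```

servo_tool(
  rows=[
    {"offset": [0,0,0],"yaw": 0,"claw": 1},
    {"offset": [0,0,0],"yaw": 0,"claw": 1},
    {"offset": [0,0,0],"yaw": 0,"claw": 1},
    {"offset": [0,0,0],"yaw": 0,"claw": 1},
    {"offset": [0,0,0],"yaw": 0,"claw": 1},
    {"offset": [0,0,0],"yaw": 0,"claw": 1},
    {"offset": [0,0,0],"yaw": 0,"claw": 1},
    {"offset": [0,0,0],"yaw": 0,"claw": 1},
    {"offset": [0,0,0],"yaw": 0,"claw": 1},
    {"offset": [0,0,0],"yaw": 0,"claw": 1},
    {"offset": [0,0,0],"yaw": 0,"claw": 1},
    {"offset": [0,0,0],"yaw": 0,"claw": 1},
  ],
)

```text
time: 18.73
ee_pos: [0.4214, -0.3188, 0.0536]
tcp_rot: [179.9, 0.0, 130.0]
wrist_force: [-8.2, 12.1, 29.0]
opening: 0.0
grasp_force: 14.2
```

Run:
```python
from h import *
print(get_obs()['ee_pos'],get_obs()['wrist_force'])
p,W=cloud('scene'); print(onpad(W,.148))
```

```text
[ 0.42140788 -0.31876483  0.05357052] [-8.19321467 12.10517942 28.97077207]
('up mid', np.float64(-0.0023), 'side mid', np.float64(0.0019), 'z', np.float64(0.1481), 'slope of top vs pad', np.float64(-0.01), 'dir', np.float64(-0.012), 'len', np.float64(0.058), 132)
```

servo_tool(
  rows=[
    {"offset": [0,0,0],"yaw": 0,"claw": 1},
    {"offset": [0,0,0],"yaw": 0,"claw": 1},
    {"offset": [0,0,-0.05],"yaw": 0,"claw": 1},
    {"offset": [0,0,-0.1],"yaw": 0,"claw": 1},
    {"offset": [0,0,-0.2],"yaw": 0,"claw": 1},
    {"offset": [0,0,-0.3],"yaw": 0,"claw": 1},
    {"offset": [0,0,-0.6],"yaw": 0,"claw": 1},
    {"offset": [0,0,-1],"yaw": 0,"claw": 1},
    {"offset": [0,0,-1],"yaw": 0,"claw": 1},
  ],
)

```text
time: 19.9
ee_pos: [0.4222, -0.3204, 0.1536]
tcp_rot: [179.9, 0.3, 130.0]
wrist_force: [0.6, -0.0, -1.2]
opening: -0.0001
grasp_force: 0.0
```

Run:
```python
from plan import *
plan([(.421,-.319,.253,130),(.603,-.2187,.275,130)],step=.05)
from h import *
p,W=cloud('scene'); print(onpad(W,.148))
for c,z in(((.559,.0025),.108),((.4325,-.0095),.128)): print(bar(W,c,z))
```

```text
start [ 0.4222 -0.3204  0.1536] 130.01 t 19.9 F [ 0.6 -0.  -1.2] op -0.0001 tilt [179.93   0.26]
[0.02, -0.0, -0.99] yaw 0.0 rows 2 -> [ 0.421 -0.319  0.253] 130.0
[-0.13, 0.68, -0.07] yaw 0.0 rows 2 -> [ 0.481 -0.285  0.26 ] 130.0
[-0.14, 0.68, -0.08] yaw 0.0 rows 2 -> [ 0.542 -0.252  0.268] 130.0
[-0.13, 0.68, -0.07] yaw 0.0 rows 2 -> [ 0.603 -0.218  0.275] 130.0
('up mid', np.float64(-0.0023), 'side mid', np.float64(0.0011), 'z', np.float64(0.148), 'slope of top vs pad', np.float64(-0.019), 'dir', np.float64(0.001), 'len', np.float64(0.058), 136)
(array([0.5602, 0.0049]), 'z', np.float64(0.1093), 'ang', np.float64(53.3), 'len', np.float64(0.058), 'w', np.float64(0.01), 90)
(array([ 0.4323, -0.0075]), 'z', np.float64(0.1282), 'ang', np.float64(90.4), 'len', np.float64(0.059), 'w', np.float64(0.011), 113)
```

servo_tool(
  rows=[
    {"offset": [0,0,-1],"yaw": 0,"claw": 0.5},
    {"offset": [0,0,-1],"yaw": 0,"claw": 0.5},
    {"offset": [0,0,-1],"yaw": 0,"claw": 0.5},
  ],
)

```text
time: 20.32
ee_pos: [0.4218, -0.32, 0.2523]
tcp_rot: [180.0, 0.2, 130.0]
wrist_force: [-0.6, -0.4, -0.6]
opening: 0.0425
grasp_force: 0.0
```

servo_tool(
  rows=[
    {"offset": [-0.13,0.68,-0.07],"yaw": 0,"claw": 0.5},
    {"offset": [-0.13,0.68,-0.07],"yaw": 0,"claw": 0.5},
    {"offset": [-0.13,0.68,-0.07],"yaw": 0,"claw": 0.5},
  ],
)

```text
time: 20.7
ee_pos: [0.4815, -0.2854, 0.2557]
tcp_rot: [-179.9, -0.2, 130.1]
wrist_force: [-0.5, -0.4, -0.1]
opening: 0.0431
grasp_force: 0.0
```

servo_tool(
  rows=[
    {"offset": [-0.14,0.68,-0.08],"yaw": 0,"claw": 0.5},
    {"offset": [-0.14,0.68,-0.08],"yaw": 0,"claw": 0.5},
    {"offset": [-0.14,0.68,-0.08],"yaw": 0,"claw": 0.5},
  ],
)

```text
time: 21.08
ee_pos: [0.5421, -0.2532, 0.2648]
tcp_rot: [-179.9, -0.1, 130.0]
wrist_force: [-0.9, -0.6, 0.8]
opening: 0.0425
grasp_force: 0.0
```

servo_tool(
  rows=[
    {"offset": [-0.13,0.68,-0.07],"yaw": 0,"claw": 0.5},
    {"offset": [-0.13,0.68,-0.07],"yaw": 0,"claw": 0.5},
    {"offset": [-0.13,0.68,-0.07],"yaw": 0,"claw": 0.5},
    {"offset": [-0.13,0.68,-0.07],"yaw": 0,"claw": 0.5},
  ],
)

```text
time: 21.58
ee_pos: [0.6019, -0.2201, 0.273]
tcp_rot: [-180.0, 0.0, 129.9]
wrist_force: [-0.4, -0.4, 0.9]
opening: 0.0428
grasp_force: 0.0
```

Run:
```python
from plan import *
plan([(.603,-.2187,.204,130)])
from h import *
p,W=cloud('wrist'); print(onpad(W,.148))
```

```text
start [ 0.6019 -0.2201  0.273 ] 129.94 t 21.57 F [-0.4 -0.4  0.9] op 0.0428 tilt [-1.7999e+02  2.0000e-02]
[0.0, 0.02, 0.69] yaw -0.0 rows 3 -> [ 0.603 -0.219  0.204] 129.9
('up mid', np.float64(-0.0003), 'side mid', np.float64(-0.001), 'z', np.float64(0.1471), 'slope of top vs pad', np.float64(0.004), 'dir', np.float64(-0.004), 'len', np.float64(0.058), 1468)
```

servo_tool(
  rows=[
    {"offset": [0,0.02,0.25],"yaw": 0,"claw": 0.5},
    {"offset": [0,0.02,0.5],"yaw": 0,"claw": 0.5},
    {"offset": [0,0.02,0.69],"yaw": 0,"claw": 0.5},
    {"offset": [0,0.02,0.69],"yaw": 0,"claw": 0.5},
    {"offset": [0,0.02,0.69],"yaw": 0,"claw": 1},
    {"offset": [0,0.02,0.69],"yaw": 0,"claw": 1},
    {"offset": [0,0.02,0.69],"yaw": 0,"claw": 1},
    {"offset": [0,0.02,0.69],"yaw": 0,"claw": 1},
    {"offset": [0,0.02,0.69],"yaw": 0,"claw": 1},
    {"offset": [0,0.02,0.69],"yaw": 0,"claw": 1},
  ],
  squeeze=20,
)

```text
time: 22.88
ee_pos: [0.6047, -0.2181, 0.205]
tcp_rot: [180.0, 0.1, 130.0]
wrist_force: [-2.5, -1.7, 7.0]
opening: 0.0095
grasp_force: 22.9
```

servo_tool(
  rows=[
    {"offset": [0,0,0.015],"yaw": 0,"claw": 1},
    {"offset": [-0.03,0,0],"yaw": 0,"claw": 1},
    {"offset": [-0.065,0,-0.012],"yaw": 0,"claw": 1},
    {"offset": [-0.1,0,-0.025],"yaw": 0,"claw": 1},
    {"offset": [-0.13,0,-0.035],"yaw": 0,"claw": 1},
    {"offset": [-0.165,0,-0.045],"yaw": 0,"claw": 1},
    {"offset": [-0.2,0,-0.055],"yaw": 0,"claw": 1},
    {"offset": [-0.235,0,-0.065],"yaw": 0,"claw": 1},
    {"offset": [-0.27,0,-0.072],"yaw": 0,"claw": 1},
    {"offset": [-0.27,0,-0.072],"yaw": 0,"claw": 1},
  ],
)

```text
time: 24.12
ee_pos: [0.6221, -0.2384, 0.2119]
tcp_rot: [180.0, 0.0, 130.0]
wrist_force: [-2.3, 1.8, 6.3]
opening: 0.0094
grasp_force: 23.7
```

servo_tool(
  rows=[
    {"offset": [0,0,-0.1],"yaw": 0,"claw": 1},
    {"offset": [0,0,-0.35],"yaw": 0,"claw": 1},
    {"offset": [0,0,-0.7],"yaw": 0,"claw": 1},
    {"offset": [0,0,-1],"yaw": 0,"claw": 1},
    {"offset": [0,0,-1],"yaw": 0,"claw": 1},
  ],
  squeeze=30,
)

```text
time: 24.75
ee_pos: [0.6227, -0.2387, 0.3133]
tcp_rot: [179.9, 0.2, 130.0]
wrist_force: [1.2, -0.7, -1.5]
opening: 0.0094
grasp_force: 30.8
```

Run:
```python
from plan import *
v=np.array([-.805,.593]);n=np.array([-.593,-.805]);mid=np.array([.621,.3043])
for k in(-.095,0,.095): print(k,(mid+v*k+n*.055).round(4),(mid+v*k+n*.15).round(4))
a=mid+v*.095+n*.16
plan([(.62,-.24,.32,130),(.47,0.10,.32,143.6),(a[0],a[1],.32,143.6),(a[0],a[1],.21,143.6)],step=.04)
from h import *
p,W=cloud('scene'); save('e',p)
cv2.imwrite('pics/c5.png',cv2.resize(p[130:330,150:390,::-1],(720,600)))
```

```text
-0.095 [0.6649 0.2037] [0.6085 0.1272]
0 [0.5884 0.26  ] [0.532  0.1836]
0.095 [0.5119 0.3164] [0.4556 0.2399]
start [ 0.6227 -0.2387  0.3133] 130.01 t 24.75 F [ 1.2 -0.7 -1.5] op 0.0094 tilt [179.88   0.22]
[0.01, -0.03, -0.07] yaw 0.0 rows 1 -> [ 0.62 -0.24  0.32] 130.0
[0.89, 0.26, 0.0] yaw -0.019 rows 3 -> [ 0.582 -0.155  0.32 ] 133.4
[0.88, 0.31, 0.0] yaw -0.019 rows 3 -> [ 0.544 -0.07   0.32 ] 136.9
[0.85, 0.36, 0.0] yaw -0.019 rows 3 -> [0.507 0.015 0.32 ] 140.3
[0.83, 0.42, 0.0] yaw -0.018 rows 3 -> [0.47 0.1  0.32] 143.5
[0.95, 0.94, 0.0] yaw -0.0 rows 4 -> [0.45  0.232 0.32 ] 143.5
[-0.0, -0.0, 0.55] yaw -0.0 rows 2 -> [0.45  0.232 0.265] 143.5
[-0.0, -0.0, 0.55] yaw -0.0 rows 2 -> [0.45  0.232 0.21 ] 143.5
```

View pics/c5.png

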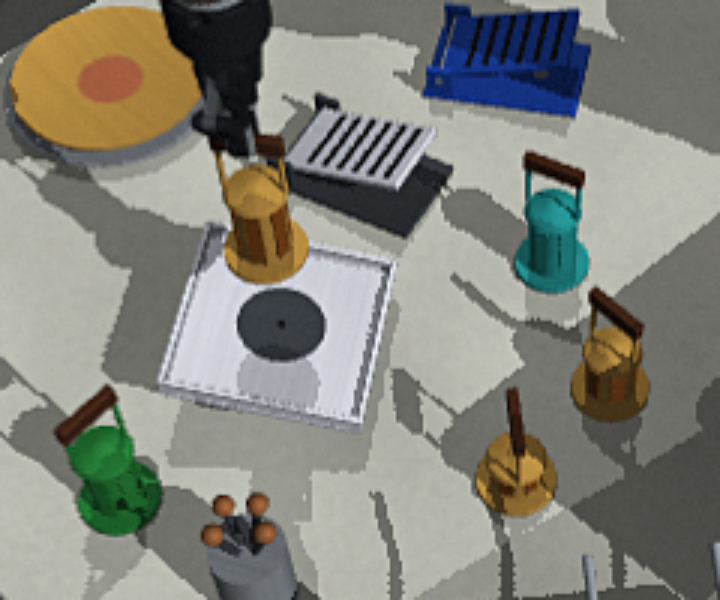

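servo_tool(
  rows=[
    {"offset": [0.3,0.07,-0.07],"yaw": -0.006,"claw": 1},
    {"offset": [0.6,0.15,-0.07],"yaw": -0.012,"claw": 1},
    {"offset": [0.9,0.23,-0.07],"yaw": -0.019,"claw": 1},
  ],
)

```text
time: 25.18
ee_pos: [0.5811, -0.154, 0.3157]
tcp_rot: [-179.9, -0.1, 133.5]
wrist_force: [-0.8, -0.9, -1.9]
opening: 0.0091
grasp_force: 30.8
```

servo_tool(
  rows=[
    {"offset": [0.29,0.1,0],"yaw": -0.006,"claw": 1},
    {"offset": [0.59,0.2,0],"yaw": -0.012,"claw": 1},
    {"offset": [0.88,0.31,0],"yaw": -0.019,"claw": 1},
  ],
)

```text
time: 25.55
ee_pos: [0.5429, -0.0686, 0.3159]
tcp_rot: [-179.9, -0.1, 136.9]
wrist_force: [0.2, 0.5, -1.5]
opening: 0.0087
grasp_force: 30.8
```

servo_tool(
  rows=[
    {"offset": [0.28,0.12,0],"yaw": -0.006,"claw": 1},
    {"offset": [0.57,0.24,0],"yaw": -0.012,"claw": 1},
    {"offset": [0.85,0.36,0],"yaw": -0.019,"claw": 1},
  ],
)

```text
time: 25.92
ee_pos: [0.5056, 0.0157, 0.3159]
tcp_rot: [-179.9, -0.1, 140.3]
wrist_force: [0.3, -0.2, -2.2]
opening: 0.009
grasp_force: 30.8
```

servo_tool(
  rows=[
    {"offset": [0.28,0.14,0],"yaw": -0.006,"claw": 1},
    {"offset": [0.56,0.28,0],"yaw": -0.012,"claw": 1},
    {"offset": [0.83,0.42,0],"yaw": -0.018,"claw": 1},
  ],
)

```text
time: 26.3
ee_pos: [0.4686, 0.101, 0.3159]
tcp_rot: [-179.9, -0.1, 143.5]
wrist_force: [0.0, 0.4, -1.9]
opening: 0.0092
grasp_force: 30.8
```

servo_tool(
  rows=[
    {"offset": [0.24,0.24,0],"yaw": 0,"claw": 1},
    {"offset": [0.48,0.47,0],"yaw": 0,"claw": 1},
    {"offset": [0.75,0.74,0],"yaw": 0,"claw": 1},
    {"offset": [0.95,0.94,0],"yaw": 0,"claw": 1},
    {"offset": [0.95,0.94,0],"yaw": 0,"claw": 1},
    {"offset": [0.95,0.94,0],"yaw": 0,"claw": 1},
  ],
)

```text
time: 27.05
ee_pos: [0.4487, 0.2319, 0.3167]
tcp_rot: [-179.9, -0.0, 143.5]
wrist_force: [-0.1, 0.0, -1.9]
opening: 0.0091
grasp_force: 30.8
```

Run:
```python
from plan import *
v=np.array([-.805,.593]);n=np.array([-.593,-.805]);mid=np.array([.621,.3043])
a=mid+v*.095+n*.158;b=mid+v*.095+n*.058
plan([(a[0],a[1],.265,143.6),(a[0],a[1],.213,143.6),(b[0],b[1],.213,143.6)],step=.04)
from h import *
p,W=cloud('wrist'); save('w4',p)
# recheck hooks in wrist cloud
M=W.reshape(-1,3); q=M[(M[:,2]>.15)&(M[:,2]<.182)]
x=(q[:,:2]-mid)@n;y=(q[:,:2]-mid)@v
for k in(-.095,0,.095):
    g=(x>.03)&(x<.15)&(abs(y-k)<.03); print(k,g.sum(), np.median(y[g]).round(4) if g.any() else '', np.sort(x[g])[-5:] if g.any() else '',np.percentile(q[g&(x>.09)][:,2],90) if (g&(x>.09)).any() else '')
g=(abs(x)<.015)&(abs(y)<.12); print('rail x',g.sum(),np.median(x[g]) if g.any() else '')
```

```text
start [0.4487 0.2319 0.3167] 143.53 t 27.05 F [-0.1  0.  -1.9] op 0.0091 tilt [-1.7991e+02 -3.0000e-02]
[-0.01, 0.03, 0.52] yaw -0.0 rows 2 -> [0.451 0.234 0.265] 143.5
[0.0, -0.0, 0.52] yaw -0.0 rows 2 -> [0.451 0.234 0.213] 143.5
[0.0, 0.99, -0.0] yaw -0.0 rows 3 -> [0.51  0.313 0.213] 143.5
-0.095 44 -0.0925 [0.03636441 0.0370165  0.03753213 0.03900923 0.03910247] 
0 838 0.0008 [0.11331657 0.11335033 0.11377546 0.11398702 0.11399128] 0.17645485667220576
0.095 1780 0.0966 [0.14997866 0.14998789 0.14998868 0.14999441 0.14999552] 0.17556017173913716
rail x 3515 0.0035907160973202225
```

View pics/w4.png

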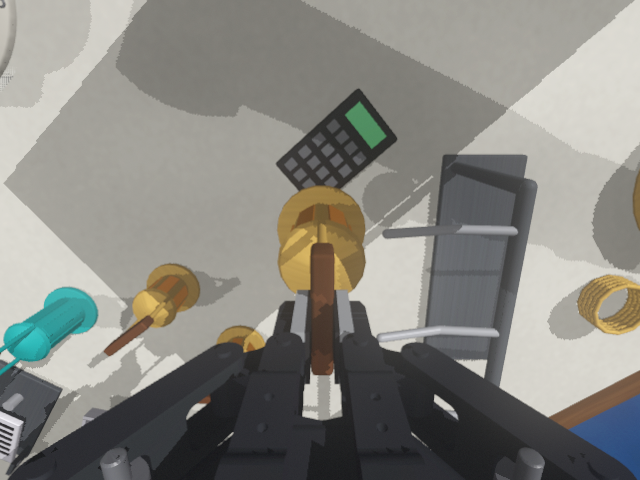

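servo_tool(
  rows=[
    {"offset": [-0.01,0.01,0.4],"yaw": 0,"claw": 1},
    {"offset": [-0.01,0.01,0.8],"yaw": 0,"claw": 1},
    {"offset": [-0.01,0.01,1],"yaw": 0,"claw": 1},
    {"offset": [-0.01,0.01,1],"yaw": 0,"claw": 1},
    {"offset": [-0.01,0.01,1],"yaw": 0,"claw": 1},
  ],
)

```text
time: 27.72
ee_pos: [0.4507, 0.2321, 0.2189]
tcp_rot: [179.9, 0.0, 143.5]
wrist_force: [-0.0, -0.2, -1.2]
opening: 0.009
grasp_force: 30.8
```

Run:
```python
from plan import *
v=np.array([-.805,.593]);n=np.array([-.593,-.805]);mid=np.array([.621,.3043])
b=mid+v*.096+n*.058
plan([(b[0],b[1],.213,143.6)],step=.02)
from h import *
p,W=cloud('scene'); 
cv2.imwrite('pics/c6.png',cv2.resize(p[240:440,270:510,::-1],(720,600)))
```

```text
start [0.4507 0.2321 0.2189] 143.47 t 27.73 F [-0.  -0.2 -1.2] op 0.009 tilt [1.7994e+02 4.0000e-02]
[0.01, 0.51, 0.03] yaw -0.0 rows 3 -> [0.48  0.274 0.216] 143.5
[0.01, 0.5, 0.03] yaw -0.001 rows 3 -> [0.509 0.314 0.213] 143.6
```

View pics/c6.png

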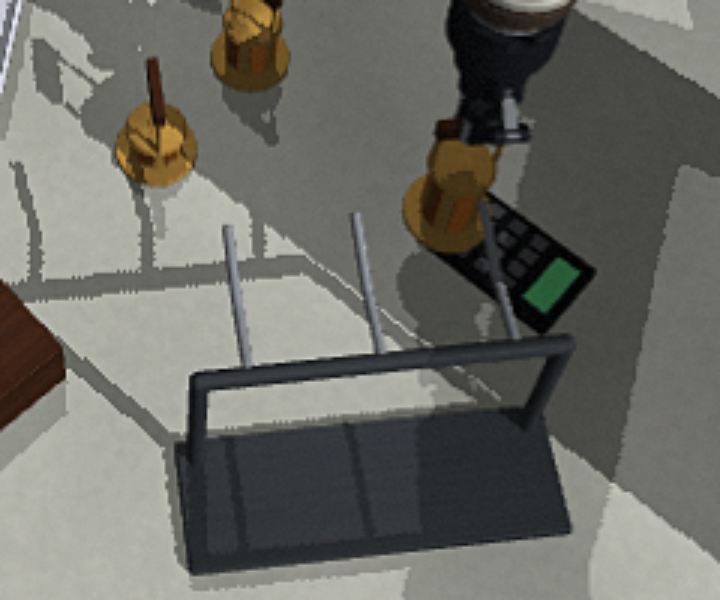

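servo_tool(
  rows=[
    {"offset": [0.01,0.15,0.05],"yaw": 0,"claw": 1},
    {"offset": [0.01,0.3,0.05],"yaw": 0,"claw": 1},
    {"offset": [0.01,0.45,0.05],"yaw": 0,"claw": 1},
    {"offset": [0.01,0.51,0.05],"yaw": 0,"claw": 1},
    {"offset": [0.01,0.51,0.05],"yaw": 0,"claw": 1},
  ],
)

```text
time: 28.4
ee_pos: [0.48, 0.2745, 0.2125]
tcp_rot: [-180.0, -0.0, 143.5]
wrist_force: [-0.4, -0.0, -1.8]
opening: 0.0089
grasp_force: 30.8
```

servo_tool(
  rows=[
    {"offset": [0.01,0.15,0],"yaw": 0,"claw": 1},
    {"offset": [0.01,0.3,0],"yaw": 0,"claw": 1},
    {"offset": [0.01,0.45,0],"yaw": 0,"claw": 1},
    {"offset": [0.01,0.5,0],"yaw": 0,"claw": 1},
    {"offset": [0.01,0.5,0],"yaw": 0,"claw": 1},
  ],
)

```text
time: 29.02
ee_pos: [0.5089, 0.3151, 0.2125]
tcp_rot: [-180.0, -0.0, 143.5]
wrist_force: [0.1, -0.1, -1.3]
opening: 0.0094
grasp_force: 30.8
```

servo_tool(
  rows=[
    {"offset": [0,0,0.08],"yaw": 0,"claw": 1},
    {"offset": [0,0,0.14],"yaw": 0,"claw": 1},
    {"offset": [0,0,0.18],"yaw": 0,"claw": 1},
    {"offset": [0,0,0.18],"yaw": 0,"claw": 1},
  ],
)

```text
time: 29.52
ee_pos: [0.5086, 0.3146, 0.1944]
tcp_rot: [-180.0, -0.0, 143.5]
wrist_force: [-0.3, 0.3, -1.8]
opening: 0.0087
grasp_force: 30.8
```

servo_tool(
  rows=[
    {"offset": [0,0,0.02],"yaw": 0,"claw": 1},
    {"offset": [0,0,0.03],"yaw": 0,"claw": 1},
    {"offset": [0,0,0.03],"yaw": 0,"claw": 1},
  ],
)

```text
time: 29.9
ee_pos: [0.5089, 0.3148, 0.1928]
tcp_rot: [179.9, 0.0, 143.5]
wrist_force: [-1.9, -1.7, 5.8]
opening: 0.0087
grasp_force: 31.7
```

servo_tool(
  rows=[
    {"offset": [0,0,0.01],"yaw": 0,"claw": 1},
    {"offset": [0,0,0.01],"yaw": 0,"claw": 1},
    {"offset": [0,0,0.01],"yaw": 0,"claw": 1},
  ],
)

```text
time: 30.28
ee_pos: [0.5089, 0.3149, 0.1926]
tcp_rot: [179.9, 0.1, 143.5]
wrist_force: [-2.1, -2.3, 10.2]
opening: 0.0092
grasp_force: 32.4
```

servo_tool(
  rows=[
    {"offset": [0,0,-0.01],"yaw": 0,"claw": 0.85},
    {"offset": [0,0,-0.01],"yaw": 0,"claw": 0.75},
    {"offset": [0,0,-0.01],"yaw": 0,"claw": 0.72},
    {"offset": [0,0,-0.01],"yaw": 0,"claw": 0.72},
    {"offset": [0,0,-0.02],"yaw": 0,"claw": 0.72},
    {"offset": [0,0,-0.08],"yaw": 0,"claw": 0.72},
    {"offset": [0,0,-0.2],"yaw": 0,"claw": 0.72},
    {"offset": [0,0,-0.5],"yaw": 0,"claw": 0.72},
    {"offset": [0,0,-0.9],"yaw": 0,"claw": 0.72},
    {"offset": [0,0,-0.9],"yaw": 0,"claw": 0.72},
  ],
)

```text
time: 31.52
ee_pos: [0.5095, 0.3152, 0.285]
tcp_rot: [179.7, 0.1, 143.5]
wrist_force: [0.4, -0.8, 0.1]
opening: 0.024
grasp_force: 0.0
```

```bash
cat >> h.py <<'E'
RV=np.array([-.805,.593]);RN=np.array([-.593,-.805]);RM=np.array([.621,.3043])
def onrack(W):
    M=W.reshape(-1,3); q=M[(M[:,2]>.176)&(M[:,2]<.192)]; x=(q[:,:2]-RM)@RN;y=(q[:,:2]-RM)@RV
    for k in(-.095,0,.095):
        g=(x>.01)&(x<.115)&(abs(y-k)<.045); 
        if g.sum()>15: print('hung at',k,g.sum(),'y',((np.percentile(y[g],2)+np.percentile(y[g],98))/2).round(4),'out',np.median(x[g]).round(4),'z',np.percentile(q[g][:,2],80).round(4))
E
python3 - <<'E'
from h import *
for nm in('scene','wrist'):
    p,W=cloud(nm); print(nm); onrack(W)
    if nm=='scene': save('f',p)
    for c,z in(((.559,.0025),.108),((.4325,-.0095),.128)): print(bar(W,c,z))
from plan import *
plan([(.433,-.009,.262,90),(.433,-.009,.136,90)],step=.05)
E
```

```text
scene
hung at 0.095 165 y 0.0989 out 0.0555 z 0.1852
(array([0.5604, 0.0055]), 'z', np.float64(0.1089), 'ang', np.float64(53.2), 'len', np.float64(0.059), 'w', np.float64(0.009), 88)
(array([ 0.4329, -0.0073]), 'z', np.float64(0.1282), 'ang', np.float64(90.7), 'len', np.float64(0.058), 'w', np.float64(0.011), 118)
wrist
hung at 0.095 1331 y 0.0983 out 0.0583 z 0.1839
None
(array([0.4327, 0.0048]), 'z', np.float64(0.127), 'ang', np.float64(96.7), 'len', np.float64(0.043), 'w', np.float64(0.009), 344)
start [0.509  0.3149 0.2813] 143.51 t 31.62 F [ 0.1  0.2 -0.5] op 0.0237 tilt [1.7995e+02 2.0000e-02]
[-0.33, -0.76, 0.05] yaw 0.074 rows 2 -> [0.49  0.234 0.276] 130.2
[-0.74, -1.0, 0.07] yaw 0.112 rows 3 -> [0.462 0.113 0.269] 110.0
[-0.52, -0.34, 0.04] yaw 0.056 rows 2 -> [0.448 0.053 0.265] 99.9
[-0.58, -0.25, 0.03] yaw 0.055 rows 2 -> [ 0.433 -0.009  0.262] 90.0
[-0.0, 0.0, 0.63] yaw 0.0 rows 2 -> [ 0.433 -0.009  0.199] 90.0
[-0.0, 0.0, 0.63] yaw 0.0 rows 2 -> [ 0.433 -0.009  0.136] 90.0
```

The tall lantern hangs on hook 2. Now the mid one.

servo_tool(
  rows=[
    {"offset": [-0.33,-0.76,0.05],"yaw": 0.074,"claw": 0.5},
    {"offset": [-0.33,-0.76,0.05],"yaw": 0.074,"claw": 0.5},
    {"offset": [-0.33,-0.76,0.05],"yaw": 0.074,"claw": 0.5},
  ],
)

```text
time: 32.0
ee_pos: [0.4899, 0.2331, 0.2756]
tcp_rot: [-180.0, -0.0, 130.1]
wrist_force: [0.3, -0.4, 0.1]
opening: 0.0425
grasp_force: 0.0
```

servo_tool(
  rows=[
    {"offset": [-0.74,-1,0.07],"yaw": 0.112,"claw": 0.5},
    {"offset": [-0.74,-1,0.07],"yaw": 0.112,"claw": 0.5},
    {"offset": [-0.74,-1,0.07],"yaw": 0.112,"claw": 0.5},
  ],
)

```text
time: 32.38
ee_pos: [0.4612, 0.1111, 0.2689]
tcp_rot: [180.0, 0.0, 109.8]
wrist_force: [0.7, 0.5, -0.0]
opening: 0.0429
grasp_force: 0.0
```

servo_tool(
  rows=[
    {"offset": [-0.52,-0.34,0.04],"yaw": 0.056,"claw": 0.5},
    {"offset": [-0.52,-0.34,0.04],"yaw": 0.056,"claw": 0.5},
  ],
)

```text
time: 32.62
ee_pos: [0.4474, 0.0513, 0.2647]
tcp_rot: [180.0, 0.0, 99.8]
wrist_force: [1.0, 1.0, 0.2]
opening: 0.0431
grasp_force: 0.0
```

servo_tool(
  rows=[
    {"offset": [-0.58,-0.25,0.03],"yaw": 0.055,"claw": 0.5},
    {"offset": [-0.58,-0.25,0.03],"yaw": 0.055,"claw": 0.5},
    {"offset": [-0.58,-0.25,0.03],"yaw": 0.055,"claw": 0.5},
    {"offset": [-0.58,-0.25,0.03],"yaw": 0.055,"claw": 0.5},
  ],
)

```text
time: 33.12
ee_pos: [0.4333, -0.0075, 0.2617]
tcp_rot: [-180.0, -0.0, 90.2]
wrist_force: [-0.1, 0.4, 0.2]
opening: 0.0425
grasp_force: 0.0
```

Run:
```python
from h import *
p,W=cloud('wrist'); onrack(W)
print(bar(W,(.433,-.009),.128)); print(bar(W,(.559,.003),.108))
from plan import *
plan([(.433,-.009,.136,90)])
```

```text
(array([ 0.4317, -0.0105]), 'z', np.float64(0.1276), 'ang', np.float64(90.1), 'len', np.float64(0.058), 'w', np.float64(0.009), 955)
(array([0.5587, 0.0016]), 'z', np.float64(0.1075), 'ang', np.float64(53.6), 'len', np.float64(0.058), 'w', np.float64(0.009), 1217)
start [ 0.4332 -0.0076  0.2617] 90.23 t 33.17 F [-0.5 -0.1 -0.9] op 0.0428 tilt [-1.7999e+02 -1.0000e-02]
[-0.01, -0.0, 0.63] yaw 0.001 rows 3 -> [ 0.433 -0.009  0.199] 90.1
[-0.0, -0.0, 0.63] yaw 0.0 rows 3 -> [ 0.433 -0.009  0.136] 90.1
```

servo_tool(
  rows=[
    {"offset": [-0.02,-0.01,0.5],"yaw": 0,"claw": 0.3},
    {"offset": [-0.02,-0.01,0.9],"yaw": 0,"claw": 0.3},
    {"offset": [-0.02,-0.01,0.9],"yaw": 0,"claw": 0.3},
  ],
)

```text
time: 33.55
ee_pos: [0.4305, -0.0101, 0.1695]
tcp_rot: [-179.7, -0.0, 90.2]
wrist_force: [-0.2, 0.5, -0.2]
opening: 0.0599
grasp_force: 0.0
```

servo_tool(
  rows=[
    {"offset": [0,0,0.2],"yaw": 0,"claw": 0.3},
    {"offset": [0,0,0.36],"yaw": 0,"claw": 0.3},
    {"offset": [0,0,0.36],"yaw": 0,"claw": 0.3},
    {"offset": [0,0,0.36],"yaw": 0,"claw": 1},
    {"offset": [0,0,0.36],"yaw": 0,"claw": 1},
    {"offset": [0,0,0.36],"yaw": 0,"claw": 1},
    {"offset": [0,0,0.36],"yaw": 0,"claw": 1},
    {"offset": [0,0,0.36],"yaw": 0,"claw": 1},
    {"offset": [0,0,0.36],"yaw": 0,"claw": 1},
    {"offset": [0,0,0.36],"yaw": 0,"claw": 1},
  ],
  squeeze=20,
)

```text
time: 34.8
ee_pos: [0.4318, -0.0109, 0.1363]
tcp_rot: [180.0, -0.0, 90.0]
wrist_force: [-2.3, 1.1, 6.1]
opening: 0.0096
grasp_force: 23.9
```

servo_tool(
  rows=[
    {"offset": [0,0,-0.1],"yaw": 0,"claw": 1},
    {"offset": [0,0,-0.35],"yaw": 0,"claw": 1},
    {"offset": [0,0,-0.7],"yaw": 0,"claw": 1},
    {"offset": [0,0,-1],"yaw": 0,"claw": 1},
    {"offset": [0,0,-1],"yaw": 0,"claw": 1},
  ],
)

```text
time: 35.42
ee_pos: [0.4326, -0.0109, 0.2379]
tcp_rot: [179.8, 0.0, 90.0]
wrist_force: [-0.2, -0.4, -3.4]
opening: 0.0098
grasp_force: 22.8
```

Run:
```python
from plan import *
plan([(.6205,-.2395,.241,130),(.6205,-.2395,.195,130)],step=.04)
```

```text
start [ 0.4326 -0.0109  0.2379] 90.05 t 35.42 F [-0.2 -0.4 -3.4] op 0.0098 tilt [1.798e+02 1.000e-02]
[-0.76, 0.63, -0.01] yaw -0.074 rows 3 -> [ 0.496 -0.087  0.239] 103.4
[-0.89, 0.43, -0.01] yaw -0.074 rows 3 -> [ 0.558 -0.164  0.24 ] 116.7
[-0.96, 0.22, -0.01] yaw -0.074 rows 3 -> [ 0.621 -0.239  0.241] 130.0
[0.0, -0.0, 0.46] yaw 0.0 rows 2 -> [ 0.621 -0.239  0.195] 130.0
```

servo_tool(
  rows=[
    {"offset": [-0.25,0.21,-0.01],"yaw": -0.025,"claw": 1},
    {"offset": [-0.5,0.42,-0.01],"yaw": -0.05,"claw": 1},
    {"offset": [-0.76,0.63,-0.01],"yaw": -0.074,"claw": 1},
  ],
)

```text
time: 35.8
ee_pos: [0.4951, -0.0875, 0.2354]
tcp_rot: [-179.9, -0.0, 103.5]
wrist_force: [0.7, 0.2, -2.0]
opening: 0.0093
grasp_force: 22.8
```

servo_tool(
  rows=[
    {"offset": [-0.3,0.14,-0.01],"yaw": -0.025,"claw": 1},
    {"offset": [-0.6,0.29,-0.01],"yaw": -0.05,"claw": 1},
    {"offset": [-0.89,0.43,-0.01],"yaw": -0.074,"claw": 1},
  ],
)

```text
time: 36.17
ee_pos: [0.5576, -0.1643, 0.2361]
tcp_rot: [-179.9, -0.1, 116.8]
wrist_force: [0.2, 0.4, -1.8]
opening: 0.0091
grasp_force: 22.8
```

servo_tool(
  rows=[
    {"offset": [-0.3,0.07,-0.01],"yaw": -0.025,"claw": 1},
    {"offset": [-0.6,0.14,-0.01],"yaw": -0.05,"claw": 1},
    {"offset": [-0.85,0.19,-0.01],"yaw": -0.07,"claw": 1},
    {"offset": [-0.96,0.22,-0.01],"yaw": -0.074,"claw": 1},
    {"offset": [-0.96,0.22,-0.01],"yaw": -0.074,"claw": 1},
  ],
)

```text
time: 36.8
ee_pos: [0.6199, -0.2394, 0.2374]
tcp_rot: [-180.0, -0.1, 129.9]
wrist_force: [-0.5, 1.1, -2.6]
opening: 0.0093
grasp_force: 22.8
```

servo_tool(
  rows=[
    {"offset": [0,0,0.2],"yaw": 0,"claw": 1},
    {"offset": [0,0,0.37],"yaw": 0,"claw": 1},
    {"offset": [0,0,0.44],"yaw": 0,"claw": 1},
    {"offset": [0,0,0.47],"yaw": 0,"claw": 1},
    {"offset": [0,0,0.47],"yaw": 0,"claw": 1},
    {"offset": [0,0,0.47],"yaw": 0,"claw": 1},
  ],
)

```text
time: 37.55
ee_pos: [0.6202, -0.2394, 0.1925]
tcp_rot: [180.0, 0.1, 130.0]
wrist_force: [-0.1, -0.5, -2.0]
opening: 0.0095
grasp_force: 22.8
```

servo_tool(
  rows=[
    {"offset": [0,0,0.01],"yaw": 0,"claw": 1},
    {"offset": [0,0,0.01],"yaw": 0,"claw": 1},
    {"offset": [0,0,0.01],"yaw": 0,"claw": 1},
  ],
)

```text
time: 37.92
ee_pos: [0.6202, -0.2393, 0.1917]
tcp_rot: [180.0, 0.1, 130.0]
wrist_force: [-1.2, 1.3, 5.8]
opening: 0.0093
grasp_force: 23.9
```

servo_tool(
  rows=[
    {"offset": [0,0,0.01],"yaw": 0,"claw": 1},
    {"offset": [0,0,0.01],"yaw": 0,"claw": 1},
    {"offset": [0,0,0.01],"yaw": 0,"claw": 1},
  ],
)

```text
time: 38.3
ee_pos: [0.6203, -0.2393, 0.1917]
tcp_rot: [179.9, 0.1, 130.0]
wrist_force: [-2.3, 2.3, 10.5]
opening: 0.0091
grasp_force: 24.5
```

servo_tool(
  rows=[
    {"offset": [0.03,0,0.002],"yaw": 0,"claw": 1},
    {"offset": [0.06,0,0.01],"yaw": 0,"claw": 1},
    {"offset": [0.09,0,0.019],"yaw": 0,"claw": 1},
    {"offset": [0.117,0,0.029],"yaw": 0,"claw": 1},
    {"offset": [0.145,0,0.04],"yaw": 0,"claw": 1},
    {"offset": [0.174,0,0.051],"yaw": 0,"claw": 1},
    {"offset": [0.205,0,0.063],"yaw": 0,"claw": 1},
    {"offset": [0.231,0,0.075],"yaw": 0,"claw": 1},
    {"offset": [0.231,0,0.075],"yaw": 0,"claw": 1},
  ],
)

```text
time: 39.42
ee_pos: [0.6052, -0.2217, 0.1833]
tcp_rot: [180.0, 0.1, 130.0]
wrist_force: [-0.7, 1.8, 7.6]
opening: 0.0096
grasp_force: 24.6
```

servo_tool(
  rows=[
    {"offset": [0,0,0],"yaw": 0,"claw": 0.75},
    {"offset": [0,0,0],"yaw": 0,"claw": 0.5},
    {"offset": [0,0,0],"yaw": 0,"claw": 0.5},
    {"offset": [0,0,0],"yaw": 0,"claw": 0.5},
    {"offset": [0,0,0],"yaw": 0,"claw": 0.5},
    {"offset": [0,0,-0.2],"yaw": 0,"claw": 0.5},
    {"offset": [0,0,-0.5],"yaw": 0,"claw": 0.5},
    {"offset": [0,0,-0.9],"yaw": 0,"claw": 0.5},
    {"offset": [0,0,-0.9],"yaw": 0,"claw": 0.5},
  ],
)

```text
time: 40.55
ee_pos: [0.6059, -0.222, 0.2759]
tcp_rot: [179.8, 0.3, 130.0]
wrist_force: [0.3, -0.3, -0.2]
opening: 0.0427
grasp_force: 0.0
```

Run:
```python
from h import *
for nm in('scene','wrist'):
    p,W=cloud(nm); print(nm,onpad(W,.128)); print(bar(W,(.559,.003),.108)); onrack(W)
from plan import *
plan([(.421,-.319,.265,130),(.421,-.319,.0955,130)],step=.05)
```

```text
scene ('up mid', np.float64(-0.0043), 'side mid', np.float64(0.0014), 'z', np.float64(0.1278), 'slope of top vs pad', np.float64(-0.007), 'dir', np.float64(-0.014), 'len', np.float64(0.057), 125)
(array([0.5601, 0.0049]), 'z', np.float64(0.1087), 'ang', np.float64(53.5), 'len', np.float64(0.059), 'w', np.float64(0.009), 92)
hung at 0.095 166 y 0.099 out 0.0547 z 0.185
wrist ('up mid', np.float64(-0.0013), 'side mid', np.float64(-0.0006), 'z', np.float64(0.127), 'slope of top vs pad', np.float64(-0.002), 'dir', np.float64(-0.004), 'len', np.float64(0.057), 1261)
None
start [ 0.6053 -0.2218  0.2721] 130.01 t 40.65 F [-0.  -0.4 -0.4] op 0.0424 tilt [1.7999e+02 2.0000e-02]
[0.15, -0.68, 0.02] yaw 0.0 rows 2 -> [ 0.544 -0.254  0.27 ] 130.0
[0.15, -0.68, 0.03] yaw 0.0 rows 2 -> [ 0.482 -0.286  0.267] 130.0
[0.14, -0.68, 0.02] yaw 0.0 rows 2 -> [ 0.421 -0.319  0.265] 130.0
[0.0, 0.0, 0.85] yaw 0.0 rows 2 -> [ 0.421 -0.319  0.18 ] 130.0
[0.0, 0.0, 0.85] yaw 0.0 rows 2 -> [ 0.421 -0.319  0.095] 130.0
```

servo_tool(
  rows=[
    {"offset": [0.15,-0.68,0.02],"yaw": 0,"claw": 1},
    {"offset": [0.15,-0.68,0.02],"yaw": 0,"claw": 1},
    {"offset": [0.15,-0.68,0.02],"yaw": 0,"claw": 1},
  ],
)

```text
time: 41.02
ee_pos: [0.5431, -0.2541, 0.2697]
tcp_rot: [-180.0, -0.0, 130.0]
wrist_force: [0.2, -0.4, 0.2]
opening: 0.0003
grasp_force: 0.0
```

servo_tool(
  rows=[
    {"offset": [0.15,-0.68,0.03],"yaw": 0,"claw": 1},
    {"offset": [0.15,-0.68,0.03],"yaw": 0,"claw": 1},
    {"offset": [0.15,-0.68,0.03],"yaw": 0,"claw": 1},
  ],
)

```text
time: 41.4
ee_pos: [0.4823, -0.2861, 0.2673]
tcp_rot: [180.0, 0.0, 130.0]
wrist_force: [0.4, -0.7, 0.7]
opening: 0.0004
grasp_force: 0.0
```

servo_tool(
  rows=[
    {"offset": [0.14,-0.68,0.02],"yaw": 0,"claw": 1},
    {"offset": [0.14,-0.68,0.02],"yaw": 0,"claw": 1},
    {"offset": [0.14,-0.68,0.02],"yaw": 0,"claw": 1},
    {"offset": [0.14,-0.68,0.87],"yaw": 0,"claw": 1},
    {"offset": [0.14,-0.68,0.87],"yaw": 0,"claw": 1},
    {"offset": [0.14,-0.68,0.87],"yaw": 0,"claw": 1},
  ],
)

```text
time: 42.15
ee_pos: [0.4212, -0.3179, 0.1784]
tcp_rot: [-180.0, -0.2, 130.1]
wrist_force: [0.3, 0.0, 0.7]
opening: 0.0
grasp_force: 0.0
```

servo_tool(
  rows=[
    {"offset": [0,0,0.4],"yaw": 0,"claw": 1},
    {"offset": [0,0,0.7],"yaw": 0,"claw": 1},
    {"offset": [0,0,0.85],"yaw": 0,"claw": 1},
    {"offset": [0,0,0.85],"yaw": 0,"claw": 1},
    {"offset": [0,0,0.85],"yaw": 0,"claw": 1},
  ],
)

```text
time: 42.78
ee_pos: [0.4215, -0.3195, 0.097]
tcp_rot: [180.0, 0.1, 130.0]
wrist_force: [-0.2, -0.1, -0.0]
opening: 0.0001
grasp_force: 0.0
```

servo_tool(
  rows=[
    {"offset": [0,0,0.1],"yaw": 0,"claw": 1},
    {"offset": [0,0,0.2],"yaw": 0,"claw": 1},
    {"offset": [0,0,0.28],"yaw": 0,"claw": 1},
    {"offset": [0,0,0.35],"yaw": 0,"claw": 1},
    {"offset": [0,0,0.4],"yaw": 0,"claw": 1},
    {"offset": [0,0,0.44],"yaw": 0,"claw": 1},
    {"offset": [0,0,0.46],"yaw": 0,"claw": 1},
    {"offset": [0,0,0.46],"yaw": 0,"claw": 1},
    {"offset": [0,0,0.46],"yaw": 0,"claw": 1},
  ],
)

```text
time: 43.9
ee_pos: [0.4207, -0.3182, 0.0532]
tcp_rot: [179.9, 0.0, 130.0]
wrist_force: [-13.0, 16.0, 42.0]
opening: 0.0002
grasp_force: 20.3
```

servo_tool(
  rows=[
    {"offset": [0,0,-0.02],"yaw": 0,"claw": 1},
    {"offset": [0,0,-0.02],"yaw": 0,"claw": 1},
    {"offset": [0,0,-0.02],"yaw": 0,"claw": 1},
    {"offset": [0,0,-0.02],"yaw": 0,"claw": 1},
    {"offset": [0,0,-0.02],"yaw": 0,"claw": 1},
    {"offset": [0,0,-0.02],"yaw": 0,"claw": 1},
    {"offset": [0,0,-0.02],"yaw": 0,"claw": 1},
    {"offset": [0,0,-0.02],"yaw": 0,"claw": 1},
    {"offset": [0,0,-0.02],"yaw": 0,"claw": 1},
    {"offset": [0,0,-0.02],"yaw": 0,"claw": 1},
    {"offset": [0,0,-0.02],"yaw": 0,"claw": 1},
    {"offset": [0,0,-0.02],"yaw": 0,"claw": 1},
  ],
)

```text
time: 45.4
ee_pos: [0.4206, -0.3182, 0.0536]
tcp_rot: [179.9, -0.0, 130.0]
wrist_force: [-7.8, 12.5, 26.2]
opening: -0.0002
grasp_force: 13.3
```

servo_tool(
  rows=[
    {"offset": [0,0,0],"yaw": 0,"claw": 1},
    {"offset": [0,0,0],"yaw": 0,"claw": 1},
    {"offset": [0,0,0],"yaw": 0,"claw": 1},
    {"offset": [0,0,0],"yaw": 0,"claw": 1},
    {"offset": [0,0,0],"yaw": 0,"claw": 1},
    {"offset": [0,0,0],"yaw": 0,"claw": 1},
    {"offset": [0,0,0],"yaw": 0,"claw": 1},
    {"offset": [0,0,0],"yaw": 0,"claw": 1},
    {"offset": [0,0,0],"yaw": 0,"claw": 1},
    {"offset": [0,0,0],"yaw": 0,"claw": 1},
    {"offset": [0,0,0],"yaw": 0,"claw": 1},
    {"offset": [0,0,0],"yaw": 0,"claw": 1},
  ],
)

```text
time: 46.9
ee_pos: [0.4206, -0.3182, 0.0536]
tcp_rot: [179.9, -0.0, 130.0]
wrist_force: [-7.9, 12.4, 27.0]
opening: 0.0
grasp_force: 13.3
```

Run:
```python
from h import *
o=get_obs();print(o['ee_pos'],o['wrist_force'])
p,W=cloud('scene'); print(onpad(W,.128)); print(bar(W,(.559,.003),.108))
```

```text
[ 0.42062298 -0.31817654  0.05362865] [-7.91324334 12.4481304  26.96009954]
('up mid', np.float64(-0.0041), 'side mid', np.float64(0.0015), 'z', np.float64(0.1277), 'slope of top vs pad', np.float64(0.005), 'dir', np.float64(-0.007), 'len', np.float64(0.058), 125)
(array([0.5606, 0.0054]), 'z', np.float64(0.1088), 'ang', np.float64(53.3), 'len', np.float64(0.058), 'w', np.float64(0.01), 92)
```

servo_tool(
  rows=[
    {"offset": [0,0,0],"yaw": 0,"claw": 1},
    {"offset": [0,0,0],"yaw": 0,"claw": 1},
    {"offset": [0,0,0],"yaw": 0,"claw": 1},
    {"offset": [0,0,0],"yaw": 0,"claw": 1},
    {"offset": [0,0,-0.05],"yaw": 0,"claw": 1},
    {"offset": [0,0,-0.1],"yaw": 0,"claw": 1},
    {"offset": [0,0,-0.2],"yaw": 0,"claw": 1},
    {"offset": [0,0,-0.3],"yaw": 0,"claw": 1},
    {"offset": [0,0,-0.6],"yaw": 0,"claw": 1},
    {"offset": [0,0,-1],"yaw": 0,"claw": 1},
    {"offset": [0,0,-1],"yaw": 0,"claw": 1},
  ],
)

```text
time: 48.32
ee_pos: [0.4215, -0.3198, 0.1539]
tcp_rot: [179.9, 0.2, 130.0]
wrist_force: [1.2, -0.4, -0.3]
opening: -0.0002
grasp_force: 0.0
```

Run:
```python
from plan import *
T=np.array([.6205,-.2395,.05])+np.array([-.1135,.1345,.984])*.136-np.array([.64,-.757,0])*.002; print(T)
plan([(.421,-.319,.25,130),(T[0],T[1],.255,130),(T[0],T[1],T[2]+.0005,130)],step=.05)
from h import *
p,W=cloud('scene'); print(onpad(W,.128))
```

```text
[ 0.603784 -0.219694  0.183824]
start [ 0.4215 -0.3198  0.1539] 130.01 t 48.33 F [ 1.2 -0.4 -0.3] op -0.0002 tilt [179.94   0.23]
[0.01, 0.0, -0.96] yaw 0.0 rows 2 -> [ 0.421 -0.319  0.25 ] 130.0
[-0.14, 0.68, -0.02] yaw 0.0 rows 2 -> [ 0.482 -0.286  0.252] 130.0
[-0.14, 0.68, -0.02] yaw 0.0 rows 2 -> [ 0.543 -0.253  0.254] 130.0
[-0.13, 0.68, -0.01] yaw 0.0 rows 2 -> [ 0.603 -0.219  0.255] 130.0
[-0.0, -0.0, 0.71] yaw 0.0 rows 2 -> [ 0.603 -0.219  0.184] 130.0
('up mid', np.float64(-0.004), 'side mid', np.float64(0.0013), 'z', np.float64(0.1279), 'slope of top vs pad', np.float64(0.017), 'dir', np.float64(0.018), 'len', np.float64(0.058), 123)
```

servo_tool(
  rows=[
    {"offset": [0.01,0,-0.96],"yaw": 0,"claw": 0.5},
    {"offset": [0.01,0,-0.96],"yaw": 0,"claw": 0.5},
    {"offset": [0.01,0,-0.96],"yaw": 0,"claw": 0.5},
  ],
)

```text
time: 48.75
ee_pos: [0.4205, -0.3187, 0.2485]
tcp_rot: [180.0, 0.1, 130.0]
wrist_force: [-0.7, -0.6, -0.5]
opening: 0.0427
grasp_force: 0.0
```

servo_tool(
  rows=[
    {"offset": [-0.14,0.68,-0.02],"yaw": 0,"claw": 0.5},
    {"offset": [-0.14,0.68,-0.02],"yaw": 0,"claw": 0.5},
    {"offset": [-0.14,0.68,-0.02],"yaw": 0,"claw": 0.5},
  ],
)

```text
time: 49.12
ee_pos: [0.4809, -0.2849, 0.2472]
tcp_rot: [-179.9, -0.2, 130.1]
wrist_force: [-0.3, 0.6, 0.9]
opening: 0.0429
grasp_force: 0.0
```

servo_tool(
  rows=[
    {"offset": [-0.14,0.68,-0.02],"yaw": 0,"claw": 0.5},
    {"offset": [-0.14,0.68,-0.02],"yaw": 0,"claw": 0.5},
    {"offset": [-0.14,0.68,-0.02],"yaw": 0,"claw": 0.5},
  ],
)

```text
time: 49.5
ee_pos: [0.5415, -0.2527, 0.2505]
tcp_rot: [-179.9, -0.1, 130.0]
wrist_force: [-0.6, -0.3, 0.3]
opening: 0.0427
grasp_force: 0.0
```

servo_tool(
  rows=[
    {"offset": [-0.14,0.69,-0.01],"yaw": 0,"claw": 0.5},
    {"offset": [-0.14,0.69,-0.01],"yaw": 0,"claw": 0.5},
    {"offset": [-0.14,0.69,-0.01],"yaw": 0,"claw": 0.5},
    {"offset": [-0.14,0.69,-0.01],"yaw": 0,"claw": 0.5},
  ],
)

```text
time: 50.0
ee_pos: [0.6028, -0.2198, 0.2529]
tcp_rot: [-180.0, 0.0, 129.9]
wrist_force: [-0.7, -0.1, -0.3]
opening: 0.0426
grasp_force: 0.0
```

servo_tool(
  rows=[
    {"offset": [0,0,0.25],"yaw": 0,"claw": 0.5},
    {"offset": [0,0,0.5],"yaw": 0,"claw": 0.5},
    {"offset": [0,0,0.68],"yaw": 0,"claw": 0.5},
    {"offset": [0,0,0.68],"yaw": 0,"claw": 0.5},
    {"offset": [0,0,0.68],"yaw": 0,"claw": 0.5},
  ],
  squeeze=20,
)

```text
time: 50.62
ee_pos: [0.6037, -0.2193, 0.1857]
tcp_rot: [180.0, 0.1, 130.0]
wrist_force: [0.4, -0.3, 1.2]
opening: 0.043
grasp_force: 0.0
```

servo_tool(
  rows=[
    {"offset": [0,0,0],"yaw": 0,"claw": 1},
    {"offset": [0,0,0],"yaw": 0,"claw": 1},
    {"offset": [0,0,0],"yaw": 0,"claw": 1},
    {"offset": [0,0,0],"yaw": 0,"claw": 1},
    {"offset": [0,0,0],"yaw": 0,"claw": 1},
    {"offset": [0,0,0],"yaw": 0,"claw": 1},
  ],
  squeeze=20,
)

```text
time: 51.38
ee_pos: [0.604, -0.219, 0.1851]
tcp_rot: [180.0, 0.1, 130.0]
wrist_force: [-1.8, -0.7, 5.8]
opening: 0.0089
grasp_force: 22.6
```

servo_tool(
  rows=[
    {"offset": [0,0,0.01],"yaw": 0,"claw": 1},
    {"offset": [-0.03,0,0],"yaw": 0,"claw": 1},
    {"offset": [-0.057,0,-0.012],"yaw": 0,"claw": 1},
    {"offset": [-0.085,0,-0.023],"yaw": 0,"claw": 1},
    {"offset": [-0.114,0,-0.033],"yaw": 0,"claw": 1},
    {"offset": [-0.143,0,-0.043],"yaw": 0,"claw": 1},
    {"offset": [-0.172,0,-0.052],"yaw": 0,"claw": 1},
    {"offset": [-0.2,0,-0.062],"yaw": 0,"claw": 1},
    {"offset": [-0.231,0,-0.07],"yaw": 0,"claw": 1},
    {"offset": [-0.231,0,-0.07],"yaw": 0,"claw": 1},
  ],
)

```text
time: 52.62
ee_pos: [0.6187, -0.236, 0.192]
tcp_rot: [180.0, -0.0, 130.0]
wrist_force: [-3.2, 2.7, 6.9]
opening: 0.0098
grasp_force: 23.4
```

servo_tool(
  rows=[
    {"offset": [0,0,-0.1],"yaw": 0,"claw": 1},
    {"offset": [0,0,-0.35],"yaw": 0,"claw": 1},
    {"offset": [0,0,-0.7],"yaw": 0,"claw": 1},
    {"offset": [0,0,-1],"yaw": 0,"claw": 1},
    {"offset": [0,0,-1],"yaw": 0,"claw": 1},
  ],
  squeeze=30,
)

```text
time: 53.25
ee_pos: [0.6196, -0.2367, 0.2937]
tcp_rot: [179.9, 0.2, 130.0]
wrist_force: [0.8, -1.1, -3.1]
opening: 0.0089
grasp_force: 31.3
```

Run:
```python
from plan import *
from h import *
a=RM+RV*.0+RN*.158;
plan([(.47,.05,.29,143.6),(a[0],a[1],.29,143.6),(a[0],a[1],.213,143.6)],step=.04)
```

```text
start [ 0.6196 -0.2367  0.2937] 130.01 t 53.25 F [ 0.8 -1.1 -3.1] op 0.0089 tilt [179.88   0.21]
[0.79, 0.17, 0.01] yaw -0.019 rows 3 -> [ 0.582 -0.165  0.293] 133.4
[0.78, 0.22, 0.01] yaw -0.019 rows 3 -> [ 0.544 -0.093  0.292] 136.9
[0.76, 0.27, 0.01] yaw -0.019 rows 3 -> [ 0.507 -0.022  0.291] 140.3
[0.74, 0.31, 0.01] yaw -0.018 rows 3 -> [0.47  0.049 0.29 ] 143.5
[0.15, 0.68, -0.0] yaw -0.0 rows 2 -> [0.498 0.113 0.29 ] 143.5
[0.15, 0.69, -0.0] yaw -0.0 rows 2 -> [0.527 0.177 0.29 ] 143.5
[-0.0, -0.0, 0.77] yaw -0.0 rows 2 -> [0.527 0.177 0.213] 143.5
```

servo_tool(
  rows=[
    {"offset": [0.26,0.06,0.01],"yaw": -0.006,"claw": 1},
    {"offset": [0.53,0.11,0.01],"yaw": -0.012,"claw": 1},
    {"offset": [0.79,0.17,0.01],"yaw": -0.019,"claw": 1},
  ],
)

```text
time: 53.62
ee_pos: [0.5804, -0.1642, 0.2883]
tcp_rot: [-179.9, -0.1, 133.5]
wrist_force: [1.3, 0.1, -2.9]
opening: 0.009
grasp_force: 31.3
```

servo_tool(
  rows=[
    {"offset": [0.26,0.07,0],"yaw": -0.006,"claw": 1},
    {"offset": [0.52,0.15,0],"yaw": -0.012,"claw": 1},
    {"offset": [0.78,0.22,0],"yaw": -0.019,"claw": 1},
  ],
)

```text
time: 54.0
ee_pos: [0.5428, -0.0924, 0.2885]
tcp_rot: [-179.9, -0.1, 136.9]
wrist_force: [0.8, -0.6, -1.2]
opening: 0.0087
grasp_force: 31.3
```

servo_tool(
  rows=[
    {"offset": [0.25,0.09,0],"yaw": -0.006,"claw": 1},
    {"offset": [0.51,0.18,0],"yaw": -0.012,"claw": 1},
    {"offset": [0.76,0.27,0],"yaw": -0.019,"claw": 1},
  ],
)

```text
time: 54.38
ee_pos: [0.5057, -0.0208, 0.2886]
tcp_rot: [-179.9, -0.1, 140.3]
wrist_force: [0.1, -0.1, -3.2]
opening: 0.009
grasp_force: 31.3
```

servo_tool(
  rows=[
    {"offset": [0.25,0.1,0],"yaw": -0.006,"claw": 1},
    {"offset": [0.5,0.2,0],"yaw": -0.012,"claw": 1},
    {"offset": [0.74,0.31,0],"yaw": -0.018,"claw": 1},
  ],
)

```text
time: 54.75
ee_pos: [0.4686, 0.0503, 0.2886]
tcp_rot: [-179.9, -0.1, 143.5]
wrist_force: [0.8, -0.8, -1.7]
opening: 0.009
grasp_force: 31.3
```

servo_tool(
  rows=[
    {"offset": [0.07,0.34,0],"yaw": 0,"claw": 1},
    {"offset": [0.15,0.68,0],"yaw": 0,"claw": 1},
    {"offset": [0.15,0.68,0],"yaw": 0,"claw": 1},
  ],
)

```text
time: 55.12
ee_pos: [0.4979, 0.1149, 0.288]
tcp_rot: [-179.9, -0.1, 143.6]
wrist_force: [0.1, -0.1, -2.0]
opening: 0.009
grasp_force: 31.2
```

servo_tool(
  rows=[
    {"offset": [0.07,0.35,0],"yaw": 0,"claw": 1},
    {"offset": [0.15,0.69,0],"yaw": 0,"claw": 1},
    {"offset": [0.15,0.69,0],"yaw": 0,"claw": 1},
    {"offset": [0.15,0.69,0.3],"yaw": 0,"claw": 1},
    {"offset": [0.15,0.69,0.6],"yaw": 0,"claw": 1},
    {"offset": [0.15,0.69,0.76],"yaw": 0,"claw": 1},
    {"offset": [0.15,0.69,0.76],"yaw": 0,"claw": 1},
    {"offset": [0.15,0.69,0.76],"yaw": 0,"claw": 1},
  ],
)

```text
time: 56.12
ee_pos: [0.527, 0.1774, 0.2155]
tcp_rot: [179.9, 0.1, 143.5]
wrist_force: [-0.1, 0.1, -2.1]
opening: 0.009
grasp_force: 31.2
```

Run:
```python
from plan import *
from h import *
b=RM+RV*.001+RN*.058;
plan([(b[0],b[1],.213,143.6),(b[0],b[1],.195,143.6)],step=.02)
```

```text
start [0.527  0.1774 0.2155] 143.49 t 56.12 F [-0.1  0.1 -2.1] op 0.009 tilt [1.7993e+02 5.0000e-02]
[0.01, 1.0, 0.02] yaw -0.001 rows 5 -> [0.586 0.258 0.213] 143.7
[-0.0, -0.0, 0.18] yaw 0.0 rows 1 -> [0.586 0.258 0.195] 143.7
```

servo_tool(
  rows=[
    {"offset": [0.01,0.15,0.02],"yaw": 0,"claw": 1},
    {"offset": [0.01,0.3,0.02],"yaw": 0,"claw": 1},
    {"offset": [0.01,0.45,0.02],"yaw": 0,"claw": 1},
    {"offset": [0.01,0.6,0.02],"yaw": 0,"claw": 1},
    {"offset": [0.01,0.75,0.02],"yaw": 0,"claw": 1},
    {"offset": [0.01,0.9,0.02],"yaw": 0,"claw": 1},
    {"offset": [0.01,1,0.02],"yaw": 0,"claw": 1},
    {"offset": [0.01,1,0.02],"yaw": 0,"claw": 1},
  ],
)

```text
time: 57.12
ee_pos: [0.5856, 0.2592, 0.2118]
tcp_rot: [-180.0, -0.0, 143.5]
wrist_force: [-0.1, -0.0, -1.9]
opening: 0.0092
grasp_force: 31.2
```

servo_tool(
  rows=[
    {"offset": [0,0,0.08],"yaw": 0,"claw": 1},
    {"offset": [0,0,0.14],"yaw": 0,"claw": 1},
    {"offset": [0,0,0.18],"yaw": 0,"claw": 1},
    {"offset": [0,0,0.2],"yaw": 0,"claw": 1},
    {"offset": [0,0,0.2],"yaw": 0,"claw": 1},
  ],
)

```text
time: 57.75
ee_pos: [0.5853, 0.2583, 0.1935]
tcp_rot: [179.9, 0.0, 143.5]
wrist_force: [-2.6, -1.1, 4.6]
opening: 0.0088
grasp_force: 32.1
```

servo_tool(
  rows=[
    {"offset": [0,0,0.01],"yaw": 0,"claw": 1},
    {"offset": [0,0,0.01],"yaw": 0,"claw": 1},
    {"offset": [0,0,0.01],"yaw": 0,"claw": 1},
  ],
)

```text
time: 58.12
ee_pos: [0.5854, 0.2584, 0.1932]
tcp_rot: [179.9, 0.1, 143.5]
wrist_force: [-3.9, -2.1, 8.8]
opening: 0.0092
grasp_force: 32.8
```

servo_tool(
  rows=[
    {"offset": [0,0,-0.01],"yaw": 0,"claw": 0.85},
    {"offset": [0,0,-0.01],"yaw": 0,"claw": 0.75},
    {"offset": [0,0,-0.01],"yaw": 0,"claw": 0.72},
    {"offset": [0,0,-0.01],"yaw": 0,"claw": 0.72},
    {"offset": [0,0,-0.02],"yaw": 0,"claw": 0.72},
    {"offset": [0,0,-0.08],"yaw": 0,"claw": 0.72},
    {"offset": [0,0,-0.2],"yaw": 0,"claw": 0.72},
    {"offset": [0,0,-0.5],"yaw": 0,"claw": 0.72},
    {"offset": [0,0,-0.9],"yaw": 0,"claw": 0.72},
    {"offset": [0,0,-0.9],"yaw": 0,"claw": 0.72},
  ],
)

```text
time: 59.38
ee_pos: [0.5861, 0.2589, 0.2858]
tcp_rot: [179.7, 0.2, 143.5]
wrist_force: [0.5, 0.2, -0.6]
opening: 0.0237
grasp_force: 0.0
```

Run:
```python
from h import *
for nm in('scene','top'):
    p,W=cloud(nm); print(nm); onrack(W); print(bar(W,(.559,.003),.108))
from plan import *
plan([(.559,.003,.255,53.5),(.559,.003,.116,53.5)],step=.05)
```

```text
scene
hung at 0 152 y 0.0006 out 0.0556 z 0.1848
hung at 0.095 162 y 0.0985 out 0.0549 z 0.1853
(array([0.5606, 0.0054]), 'z', np.float64(0.109), 'ang', np.float64(53.6), 'len', np.float64(0.057), 'w', np.float64(0.009), 89)
top
hung at 0 89 y 0.0013 out 0.0604 z 0.1852
hung at 0.095 40 y 0.0829 out 0.062 z 0.1851
(array([0.5573, 0.0017]), 'z', np.float64(0.1088), 'ang', np.float64(53.5), 'len', np.float64(0.058), 'w', np.float64(0.01), 128)
start [0.5856 0.2587 0.2819] 143.51 t 59.48 F [ 0.9 -0.4 -0.5] op 0.0236 tilt [1.7994e+02 3.0000e-02]
[-0.44, -0.74, 0.09] yaw 0.167 rows 4 -> [0.577 0.173 0.273] 113.4
[-0.74, -0.42, 0.09] yaw 0.167 rows 4 -> [0.568 0.088 0.264] 83.4
[-0.86, 0.01, 0.09] yaw 0.166 rows 4 -> [0.559 0.003 0.255] 53.5
[0.0, -0.0, 0.69] yaw 0.0 rows 2 -> [0.559 0.003 0.186] 53.5
[0.0, -0.0, 0.7] yaw 0.0 rows 2 -> [0.559 0.003 0.116] 53.5
```

Both hang. Now the short one.

servo_tool(
  rows=[
    {"offset": [-0.44,-0.74,0.09],"yaw": 0.167,"claw": 0.5},
    {"offset": [-0.44,-0.74,0.09],"yaw": 0.167,"claw": 0.5},
    {"offset": [-0.44,-0.74,0.09],"yaw": 0.167,"claw": 0.5},
    {"offset": [-0.44,-0.74,0.09],"yaw": 0.167,"claw": 0.5},
  ],
)

```text
time: 59.98
ee_pos: [0.5765, 0.1725, 0.2714]
tcp_rot: [-179.9, -0.0, 113.5]
wrist_force: [-0.1, 0.2, 0.7]
opening: 0.0424
grasp_force: 0.0
```

servo_tool(
  rows=[
    {"offset": [-0.74,-0.42,0.09],"yaw": 0.167,"claw": 0.5},
    {"offset": [-0.74,-0.42,0.09],"yaw": 0.167,"claw": 0.5},
    {"offset": [-0.74,-0.42,0.09],"yaw": 0.167,"claw": 0.5},
    {"offset": [-0.74,-0.42,0.09],"yaw": 0.167,"claw": 0.5},
  ],
)

```text
time: 60.48
ee_pos: [0.5675, 0.0884, 0.2627]
tcp_rot: [-180.0, 0.0, 83.6]
wrist_force: [-1.2, -0.1, 0.3]
opening: 0.0427
grasp_force: 0.0
```

servo_tool(
  rows=[
    {"offset": [-0.86,0.01,0.09],"yaw": 0.166,"claw": 0.5},
    {"offset": [-0.86,0.01,0.09],"yaw": 0.166,"claw": 0.5},
    {"offset": [-0.86,0.01,0.09],"yaw": 0.166,"claw": 0.5},
    {"offset": [-0.86,0.01,0.09],"yaw": 0.166,"claw": 0.5},
    {"offset": [-0.86,0.01,0.09],"yaw": 0.166,"claw": 0.5},
  ],
)

```text
time: 61.1
ee_pos: [0.5588, 0.0034, 0.2541]
tcp_rot: [-180.0, 0.0, 53.9]
wrist_force: [-1.0, -0.0, 0.7]
opening: 0.0427
grasp_force: 0.0
```

Run:
```python
from h import *
p,W=cloud('wrist'); b=bar(W,(.559,.003),.108);print(b)
from plan import *
plan([(.5595,.0025,.185,53.5),(.5595,.0025,.116,53.5)])
```

```text
(array([0.5596, 0.0017]), 'z', np.float64(0.1076), 'ang', np.float64(53.9), 'len', np.float64(0.058), 'w', np.float64(0.009), 851)
start [0.5588 0.0034 0.2542] 53.82 t 61.15 F [-0.2  0.   0.3] op 0.0425 tilt [-1.7999e+02  1.0000e-02]
[-0.0, 0.01, 0.69] yaw 0.002 rows 3 -> [0.56  0.003 0.185] 53.5
[-0.0, 0.0, 0.69] yaw -0.0 rows 3 -> [0.56  0.003 0.116] 53.5
```

servo_tool(
  rows=[
    {"offset": [0,0.01,0.4],"yaw": 0,"claw": 0.5},
    {"offset": [0,0.01,0.8],"yaw": 0,"claw": 0.5},
    {"offset": [0,0.01,1],"yaw": 0,"claw": 0.5},
    {"offset": [0,0.01,1],"yaw": 0,"claw": 0.5},
  ],
)

```text
time: 61.65
ee_pos: [0.5587, 0.0026, 0.1528]
tcp_rot: [-179.9, 0.1, 53.7]
wrist_force: [-0.1, 0.4, 1.0]
opening: 0.0426
grasp_force: 0.0
```

servo_tool(
  rows=[
    {"offset": [0,0,0.2],"yaw": 0,"claw": 0.5},
    {"offset": [0,0,0.38],"yaw": 0,"claw": 0.5},
    {"offset": [0,0,0.38],"yaw": 0,"claw": 0.5},
    {"offset": [0,0,0.38],"yaw": 0,"claw": 1},
    {"offset": [0,0,0.38],"yaw": 0,"claw": 1},
    {"offset": [0,0,0.38],"yaw": 0,"claw": 1},
    {"offset": [0,0,0.38],"yaw": 0,"claw": 1},
    {"offset": [0,0,0.38],"yaw": 0,"claw": 1},
    {"offset": [0,0,0.38],"yaw": 0,"claw": 1},
  ],
  squeeze=20,
)

```text
time: 62.78
ee_pos: [0.5597, 0.0024, 0.1172]
tcp_rot: [180.0, -0.1, 53.5]
wrist_force: [-2.2, 0.2, 6.0]
opening: 0.0094
grasp_force: 23.0
```

servo_tool(
  rows=[
    {"offset": [0,0,-0.1],"yaw": 0,"claw": 1},
    {"offset": [0,0,-0.35],"yaw": 0,"claw": 1},
    {"offset": [0,0,-0.7],"yaw": 0,"claw": 1},
    {"offset": [0,0,-1],"yaw": 0,"claw": 1},
    {"offset": [0,0,-1],"yaw": 0,"claw": 1},
  ],
)

```text
time: 63.4
ee_pos: [0.5605, 0.0021, 0.2188]
tcp_rot: [179.8, -0.1, 53.5]
wrist_force: [0.1, -0.3, -2.7]
opening: 0.0093
grasp_force: 22.0
```

Run:
```python
from plan import *
plan([(.621,-.24,.218,130),(.621,-.24,.175,130)],step=.04)
```

```text
start [0.5605 0.0021 0.2188] 53.5 t 63.4 F [ 0.1 -0.3 -2.7] op 0.0093 tilt [ 1.7981e+02 -1.3000e-01]
[-0.79, 0.96, 0.0] yaw -0.212 rows 5 -> [ 0.591 -0.119  0.219] 91.7
[-0.61, 0.13, 0.0] yaw -0.106 rows 3 -> [ 0.605 -0.179  0.219] 110.7
[-0.62, -0.07, 0.01] yaw -0.107 rows 3 -> [ 0.621 -0.24   0.218] 130.0
[-0.0, -0.0, 0.43] yaw 0.0 rows 2 -> [ 0.621 -0.24   0.175] 130.0
```

servo_tool(
  rows=[
    {"offset": [-0.16,0.19,0],"yaw": -0.042,"claw": 1},
    {"offset": [-0.32,0.38,0],"yaw": -0.085,"claw": 1},
    {"offset": [-0.47,0.58,0],"yaw": -0.127,"claw": 1},
    {"offset": [-0.63,0.77,0],"yaw": -0.17,"claw": 1},
    {"offset": [-0.79,0.96,0],"yaw": -0.212,"claw": 1},
  ],
)

```text
time: 64.03
ee_pos: [0.5895, -0.1193, 0.2146]
tcp_rot: [-179.9, -0.0, 91.9]
wrist_force: [0.8, 0.3, -2.8]
opening: 0.0096
grasp_force: 22.0
```

servo_tool(
  rows=[
    {"offset": [-0.2,0.04,0],"yaw": -0.035,"claw": 1},
    {"offset": [-0.41,0.09,0],"yaw": -0.07,"claw": 1},
    {"offset": [-0.61,0.13,0],"yaw": -0.106,"claw": 1},
  ],
)

```text
time: 64.4
ee_pos: [0.6043, -0.1797, 0.2145]
tcp_rot: [-179.9, -0.1, 111.0]
wrist_force: [-0.5, 0.7, -2.0]
opening: 0.0095
grasp_force: 22.0
```

servo_tool(
  rows=[
    {"offset": [-0.2,-0.02,0],"yaw": -0.035,"claw": 1},
    {"offset": [-0.41,-0.05,0],"yaw": -0.07,"claw": 1},
    {"offset": [-0.55,-0.06,0],"yaw": -0.095,"claw": 1},
    {"offset": [-0.62,-0.07,0],"yaw": -0.107,"claw": 1},
    {"offset": [-0.62,-0.07,0],"yaw": -0.107,"claw": 1},
  ],
)

```text
time: 65.03
ee_pos: [0.6197, -0.2399, 0.2145]
tcp_rot: [-179.9, -0.1, 130.0]
wrist_force: [-0.3, 1.0, -1.7]
opening: 0.0094
grasp_force: 22.0
```

servo_tool(
  rows=[
    {"offset": [0,0,0.2],"yaw": 0,"claw": 1},
    {"offset": [0,0,0.34],"yaw": 0,"claw": 1},
    {"offset": [0,0,0.39],"yaw": 0,"claw": 1},
    {"offset": [0,0,0.42],"yaw": 0,"claw": 1},
    {"offset": [0,0,0.42],"yaw": 0,"claw": 1},
    {"offset": [0,0,0.42],"yaw": 0,"claw": 1},
  ],
)

```text
time: 65.78
ee_pos: [0.6202, -0.2396, 0.1749]
tcp_rot: [180.0, 0.0, 130.0]
wrist_force: [-0.6, -0.3, -1.9]
opening: 0.0094
grasp_force: 22.0
```

servo_tool(
  rows=[
    {"offset": [0,0,0.02],"yaw": 0,"claw": 1},
    {"offset": [0,0,0.02],"yaw": 0,"claw": 1},
    {"offset": [0,0,0.02],"yaw": 0,"claw": 1},
  ],
)

```text
time: 66.15
ee_pos: [0.6201, -0.2395, 0.1728]
tcp_rot: [180.0, 0.0, 130.0]
wrist_force: [-0.8, 1.6, 3.0]
opening: 0.0095
grasp_force: 22.6
```

servo_tool(
  rows=[
    {"offset": [0,0,0.01],"yaw": 0,"claw": 1},
    {"offset": [0,0,0.01],"yaw": 0,"claw": 1},
    {"offset": [0,0,0.01],"yaw": 0,"claw": 1},
  ],
)

```text
time: 66.53
ee_pos: [0.6201, -0.2394, 0.1726]
tcp_rot: [179.9, 0.1, 130.0]
wrist_force: [-1.1, 1.6, 6.6]
opening: 0.0094
grasp_force: 23.2
```

servo_tool(
  rows=[
    {"offset": [0.025,0,0.006],"yaw": 0,"claw": 1},
    {"offset": [0.05,0,0.015],"yaw": 0,"claw": 1},
    {"offset": [0.075,0,0.025],"yaw": 0,"claw": 1},
    {"offset": [0.1,0,0.035],"yaw": 0,"claw": 1},
    {"offset": [0.125,0,0.046],"yaw": 0,"claw": 1},
    {"offset": [0.15,0,0.057],"yaw": 0,"claw": 1},
    {"offset": [0.175,0,0.069],"yaw": 0,"claw": 1},
    {"offset": [0.198,0,0.081],"yaw": 0,"claw": 1},
    {"offset": [0.198,0,0.081],"yaw": 0,"claw": 1},
  ],
)

```text
time: 67.65
ee_pos: [0.6076, -0.2246, 0.1644]
tcp_rot: [179.9, 0.1, 130.0]
wrist_force: [-1.0, -0.2, 8.9]
opening: 0.009
grasp_force: 23.8
```

servo_tool(
  rows=[
    {"offset": [0,0,0],"yaw": 0,"claw": 0.75},
    {"offset": [0,0,0],"yaw": 0,"claw": 0.5},
    {"offset": [0,0,0],"yaw": 0,"claw": 0.5},
    {"offset": [0,0,0],"yaw": 0,"claw": 0.5},
    {"offset": [0,0,0],"yaw": 0,"claw": 0.5},
    {"offset": [0,0,-0.2],"yaw": 0,"claw": 0.5},
    {"offset": [0,0,-0.5],"yaw": 0,"claw": 0.5},
    {"offset": [0,0,-0.95],"yaw": 0,"claw": 0.5},
    {"offset": [0,0,-0.95],"yaw": 0,"claw": 0.5},
  ],
)

```text
time: 68.78
ee_pos: [0.6081, -0.2247, 0.2623]
tcp_rot: [179.8, 0.3, 130.0]
wrist_force: [0.8, -0.5, -0.3]
opening: 0.0427
grasp_force: 0.0
```

Run:
```python
from h import *
for nm in('scene','wrist'):
    p,W=cloud(nm); print(nm,onpad(W,.108)); onrack(W)
from plan import *
plan([(.421,-.319,.262,130),(.421,-.319,.0965,130)],step=.05)
```

```text
scene ('up mid', np.float64(-0.0025), 'side mid', np.float64(0.0014), 'z', np.float64(0.1072), 'slope of top vs pad', np.float64(-0.019), 'dir', np.float64(-0.008), 'len', np.float64(0.055), 114)
hung at 0 155 y 0.0005 out 0.0553 z 0.1856
hung at 0.095 167 y 0.0986 out 0.0547 z 0.1851
wrist ('up mid', np.float64(0.0004), 'side mid', np.float64(-0.0007), 'z', np.float64(0.107), 'slope of top vs pad', np.float64(0.003), 'dir', np.float64(-0.003), 'len', np.float64(0.058), 1235)
start [ 0.6074 -0.2244  0.2582] 130.01 t 68.88 F [-0.3 -0.4 -0.3] op 0.0425 tilt [1.7998e+02 3.0000e-02]
[0.16, -0.68, -0.01] yaw 0.0 rows 2 -> [ 0.545 -0.256  0.259] 130.0
[0.16, -0.68, -0.01] yaw 0.0 rows 2 -> [ 0.483 -0.287  0.26 ] 130.0
[0.15, -0.68, -0.02] yaw 0.0 rows 2 -> [ 0.421 -0.32   0.262] 130.0
[0.0, 0.0, 0.83] yaw 0.0 rows 2 -> [ 0.421 -0.32   0.179] 130.0
[0.0, 0.0, 0.83] yaw 0.0 rows 2 -> [ 0.421 -0.32   0.096] 130.0
```

servo_tool(
  rows=[
    {"offset": [0.16,-0.68,-0.01],"yaw": 0,"claw": 1},
    {"offset": [0.16,-0.68,-0.01],"yaw": 0,"claw": 1},
    {"offset": [0.16,-0.68,-0.01],"yaw": 0,"claw": 1},
  ],
)

```text
time: 69.25
ee_pos: [0.5445, -0.2559, 0.2586]
tcp_rot: [-180.0, -0.0, 130.0]
wrist_force: [0.3, -0.3, -0.5]
opening: 0.0
grasp_force: 0.0
```

servo_tool(
  rows=[
    {"offset": [0.16,-0.68,-0.01],"yaw": 0,"claw": 1},
    {"offset": [0.16,-0.68,-0.01],"yaw": 0,"claw": 1},
    {"offset": [0.16,-0.68,-0.01],"yaw": 0,"claw": 1},
  ],
)

```text
time: 69.62
ee_pos: [0.4831, -0.2872, 0.2601]
tcp_rot: [180.0, 0.0, 130.0]
wrist_force: [-0.1, -0.0, 0.3]
opening: 0.0001
grasp_force: 0.0
```

servo_tool(
  rows=[
    {"offset": [0.15,-0.68,-0.02],"yaw": 0,"claw": 1},
    {"offset": [0.15,-0.68,-0.02],"yaw": 0,"claw": 1},
    {"offset": [0.15,-0.68,-0.02],"yaw": 0,"claw": 1},
    {"offset": [0.15,-0.68,0.8],"yaw": 0,"claw": 1},
    {"offset": [0.15,-0.68,0.8],"yaw": 0,"claw": 1},
    {"offset": [0.15,-0.68,0.8],"yaw": 0,"claw": 1},
  ],
)

```text
time: 70.38
ee_pos: [0.4214, -0.3182, 0.1783]
tcp_rot: [-180.0, -0.2, 130.1]
wrist_force: [-0.5, 0.0, 0.4]
opening: 0.0002
grasp_force: 0.0
```

servo_tool(
  rows=[
    {"offset": [0,0,0.4],"yaw": 0,"claw": 1},
    {"offset": [0,0,0.7],"yaw": 0,"claw": 1},
    {"offset": [0,0,0.84],"yaw": 0,"claw": 1},
    {"offset": [0,0,0.84],"yaw": 0,"claw": 1},
    {"offset": [0,0,0.84],"yaw": 0,"claw": 1},
    {"offset": [0,0,0.84],"yaw": 0,"claw": 1},
  ],
)

```text
time: 71.12
ee_pos: [0.4213, -0.3199, 0.0975]
tcp_rot: [180.0, 0.1, 130.0]
wrist_force: [-0.3, -0.2, -0.3]
opening: 0.0003
grasp_force: 0.0
```

servo_tool(
  rows=[
    {"offset": [0,0,0.1],"yaw": 0,"claw": 1},
    {"offset": [0,0,0.2],"yaw": 0,"claw": 1},
    {"offset": [0,0,0.28],"yaw": 0,"claw": 1},
    {"offset": [0,0,0.35],"yaw": 0,"claw": 1},
    {"offset": [0,0,0.4],"yaw": 0,"claw": 1},
    {"offset": [0,0,0.43],"yaw": 0,"claw": 1},
    {"offset": [0,0,0.445],"yaw": 0,"claw": 1},
    {"offset": [0,0,0.445],"yaw": 0,"claw": 1},
  ],
)

```text
time: 72.12
ee_pos: [0.4205, -0.3184, 0.0536]
tcp_rot: [179.9, -0.0, 130.0]
wrist_force: [-8.6, 11.3, 27.4]
opening: -0.0
grasp_force: 13.2
```

servo_tool(
  rows=[
    {"offset": [0,0,0],"yaw": 0,"claw": 1},
    {"offset": [0,0,0],"yaw": 0,"claw": 1},
  ],
)

```text
time: 72.38
ee_pos: [0.4205, -0.3184, 0.0536]
tcp_rot: [179.9, -0.0, 130.0]
wrist_force: [-7.7, 11.7, 26.3]
opening: -0.0
grasp_force: 13.2
```

Same force and depth as the earlier presses: on the stop.

servo_tool(
  rows=[
    {"offset": [0,0,0],"yaw": 0,"claw": 1},
    {"offset": [0,0,0],"yaw": 0,"claw": 1},
    {"offset": [0,0,0],"yaw": 0,"claw": 1},
    {"offset": [0,0,0],"yaw": 0,"claw": 1},
    {"offset": [0,0,0],"yaw": 0,"claw": 1},
    {"offset": [0,0,0],"yaw": 0,"claw": 1},
    {"offset": [0,0,0],"yaw": 0,"claw": 1},
    {"offset": [0,0,0],"yaw": 0,"claw": 1},
    {"offset": [0,0,0],"yaw": 0,"claw": 1},
    {"offset": [0,0,0],"yaw": 0,"claw": 1},
    {"offset": [0,0,0],"yaw": 0,"claw": 1},
    {"offset": [0,0,0],"yaw": 0,"claw": 1},
  ],
)

```text
time: 73.88
ee_pos: [0.4205, -0.3184, 0.0536]
tcp_rot: [179.9, -0.0, 130.0]
wrist_force: [-7.9, 12.1, 26.3]
opening: 0.0
grasp_force: 13.2
```

servo_tool(
  rows=[
    {"offset": [0,0,0],"yaw": 0,"claw": 1},
    {"offset": [0,0,0],"yaw": 0,"claw": 1},
    {"offset": [0,0,0],"yaw": 0,"claw": 1},
    {"offset": [0,0,0],"yaw": 0,"claw": 1},
    {"offset": [0,0,0],"yaw": 0,"claw": 1},
    {"offset": [0,0,0],"yaw": 0,"claw": 1},
    {"offset": [0,0,0],"yaw": 0,"claw": 1},
    {"offset": [0,0,0],"yaw": 0,"claw": 1},
    {"offset": [0,0,0],"yaw": 0,"claw": 1},
    {"offset": [0,0,0],"yaw": 0,"claw": 1},
    {"offset": [0,0,0],"yaw": 0,"claw": 1},
    {"offset": [0,0,0],"yaw": 0,"claw": 1},
  ],
)

```text
time: 75.38
ee_pos: [0.4206, -0.3184, 0.0536]
tcp_rot: [179.9, -0.0, 130.0]
wrist_force: [-8.4, 12.7, 27.0]
opening: 0.0001
grasp_force: 13.2
```

Run:
```python
from h import *
p,W=cloud('scene'); print(onpad(W,.108)); onrack(W)
```

```text
('up mid', np.float64(-0.002), 'side mid', np.float64(0.0023), 'z', np.float64(0.1078), 'slope of top vs pad', np.float64(-0.007), 'dir', np.float64(0.003), 'len', np.float64(0.056), 123)
hung at 0 150 y 0.0007 out 0.0557 z 0.1849
hung at 0.095 165 y 0.0988 out 0.0548 z 0.1849
```

servo_tool(
  rows=[
    {"offset": [0,0,0],"yaw": 0,"claw": 1},
    {"offset": [0,0,0],"yaw": 0,"claw": 1},
    {"offset": [0,0,0],"yaw": 0,"claw": 1},
    {"offset": [0,0,0],"yaw": 0,"claw": 1},
    {"offset": [0,0,-0.05],"yaw": 0,"claw": 1},
    {"offset": [0,0,-0.1],"yaw": 0,"claw": 1},
    {"offset": [0,0,-0.2],"yaw": 0,"claw": 1},
    {"offset": [0,0,-0.3],"yaw": 0,"claw": 1},
    {"offset": [0,0,-0.6],"yaw": 0,"claw": 1},
    {"offset": [0,0,-1],"yaw": 0,"claw": 1},
    {"offset": [0,0,-1],"yaw": 0,"claw": 1},
  ],
)

```text
time: 76.8
ee_pos: [0.4216, -0.3201, 0.1541]
tcp_rot: [179.9, 0.2, 130.0]
wrist_force: [0.4, 0.1, -1.4]
opening: 0.0002
grasp_force: 0.0
```

Run:
```python
from plan import *
plan([(.421,-.319,.235,130),(.607,-.223,.235,130),(.607,-.223,.166,130)],step=.05)
from h import *
p,W=cloud('scene'); print(onpad(W,.108)); onrack(W)
```

```text
start [ 0.4216 -0.3201  0.1541] 130.01 t 76.8 F [ 0.4  0.1 -1.4] op 0.0002 tilt [179.95   0.21]
[0.01, 0.0, -0.81] yaw 0.0 rows 2 -> [ 0.421 -0.319  0.235] 130.0
[-0.15, 0.68, 0.0] yaw 0.0 rows 2 -> [ 0.483 -0.287  0.235] 130.0
[-0.15, 0.68, 0.0] yaw 0.0 rows 2 -> [ 0.544 -0.255  0.235] 130.0
[-0.16, 0.68, 0.0] yaw 0.0 rows 2 -> [ 0.607 -0.223  0.235] 130.0
[0.0, 0.0, 0.69] yaw 0.0 rows 2 -> [ 0.607 -0.223  0.166] 130.0
('up mid', np.float64(-0.0025), 'side mid', np.float64(0.0026), 'z', np.float64(0.1077), 'slope of top vs pad', np.float64(-0.001), 'dir', np.float64(-0.01), 'len', np.float64(0.056), 116)
hung at 0 157 y 0.0006 out 0.0556 z 0.1851
hung at 0.095 160 y 0.0987 out 0.0554 z 0.1852
```

servo_tool(
  rows=[
    {"offset": [0.01,0,-0.81],"yaw": 0,"claw": 0.5},
    {"offset": [0.01,0,-0.81],"yaw": 0,"claw": 0.5},
    {"offset": [0.01,0,-0.81],"yaw": 0,"claw": 0.5},
  ],
)

```text
time: 77.22
ee_pos: [0.4203, -0.3188, 0.2324]
tcp_rot: [180.0, 0.0, 130.0]
wrist_force: [-0.2, -0.5, -0.8]
opening: 0.043
grasp_force: 0.0
```

servo_tool(
  rows=[
    {"offset": [-0.15,0.68,0],"yaw": 0,"claw": 0.5},
    {"offset": [-0.15,0.68,0],"yaw": 0,"claw": 0.5},
    {"offset": [-0.15,0.68,0],"yaw": 0,"claw": 0.5},
  ],
)

```text
time: 77.6
ee_pos: [0.4815, -0.2859, 0.2304]
tcp_rot: [-179.9, -0.2, 130.1]
wrist_force: [-0.6, -0.1, -0.3]
opening: 0.0429
grasp_force: 0.0
```

servo_tool(
  rows=[
    {"offset": [-0.15,0.68,0],"yaw": 0,"claw": 0.5},
    {"offset": [-0.15,0.68,0],"yaw": 0,"claw": 0.5},
    {"offset": [-0.15,0.68,0],"yaw": 0,"claw": 0.5},
  ],
)

```text
time: 77.97
ee_pos: [0.5428, -0.2545, 0.2319]
tcp_rot: [-179.9, -0.1, 130.0]
wrist_force: [0.0, 0.5, -0.6]
opening: 0.0426
grasp_force: 0.0
```

servo_tool(
  rows=[
    {"offset": [-0.16,0.69,0],"yaw": 0,"claw": 0.5},
    {"offset": [-0.16,0.69,0],"yaw": 0,"claw": 0.5},
    {"offset": [-0.16,0.69,0],"yaw": 0,"claw": 0.5},
    {"offset": [-0.16,0.69,0],"yaw": 0,"claw": 0.5},
  ],
)

```text
time: 78.47
ee_pos: [0.6055, -0.2232, 0.2333]
tcp_rot: [-180.0, 0.0, 129.9]
wrist_force: [-0.5, -0.3, 0.4]
opening: 0.0424
grasp_force: 0.0
```

servo_tool(
  rows=[
    {"offset": [0,0,0.25],"yaw": 0,"claw": 0.5},
    {"offset": [0,0,0.5],"yaw": 0,"claw": 0.5},
    {"offset": [0,0,0.66],"yaw": 0,"claw": 0.5},
    {"offset": [0,0,0.66],"yaw": 0,"claw": 0.5},
    {"offset": [0,0,0.66],"yaw": 0,"claw": 0.5},
  ],
  squeeze=20,
)

```text
time: 79.1
ee_pos: [0.6068, -0.2225, 0.168]
tcp_rot: [180.0, 0.1, 130.0]
wrist_force: [0.4, -0.2, 0.7]
opening: 0.0429
grasp_force: 0.0
```

servo_tool(
  rows=[
    {"offset": [0,0,0.02],"yaw": 0,"claw": 0.5},
    {"offset": [0,0,0.02],"yaw": 0,"claw": 1},
    {"offset": [0,0,0.02],"yaw": 0,"claw": 1},
    {"offset": [0,0,0.02],"yaw": 0,"claw": 1},
    {"offset": [0,0,0.02],"yaw": 0,"claw": 1},
    {"offset": [0,0,0.02],"yaw": 0,"claw": 1},
    {"offset": [0,0,0.02],"yaw": 0,"claw": 1},
  ],
  squeeze=20,
)

```text
time: 79.97
ee_pos: [0.6066, -0.2221, 0.1648]
tcp_rot: [-180.0, -0.0, 130.0]
wrist_force: [-1.8, -0.1, 1.9]
opening: 0.0091
grasp_force: 22.7
```

servo_tool(
  rows=[
    {"offset": [0,0,0.01],"yaw": 0,"claw": 1},
    {"offset": [-0.025,0,0],"yaw": 0,"claw": 1},
    {"offset": [-0.05,0,-0.012],"yaw": 0,"claw": 1},
    {"offset": [-0.075,0,-0.023],"yaw": 0,"claw": 1},
    {"offset": [-0.1,0,-0.033],"yaw": 0,"claw": 1},
    {"offset": [-0.125,0,-0.043],"yaw": 0,"claw": 1},
    {"offset": [-0.15,0,-0.052],"yaw": 0,"claw": 1},
    {"offset": [-0.175,0,-0.06],"yaw": 0,"claw": 1},
    {"offset": [-0.2,0,-0.068],"yaw": 0,"claw": 1},
    {"offset": [-0.2,0,-0.068],"yaw": 0,"claw": 1},
  ],
)

```text
time: 81.22
ee_pos: [0.6195, -0.2371, 0.172]
tcp_rot: [180.0, -0.0, 130.0]
wrist_force: [-4.1, 3.7, 5.7]
opening: 0.0095
grasp_force: 23.7
```

servo_tool(
  rows=[
    {"offset": [0,0,-0.1],"yaw": 0,"claw": 1},
    {"offset": [0,0,-0.35],"yaw": 0,"claw": 1},
    {"offset": [0,0,-0.7],"yaw": 0,"claw": 1},
    {"offset": [0,0,-1],"yaw": 0,"claw": 1},
    {"offset": [0,0,-1],"yaw": 0,"claw": 1},
  ],
  squeeze=30,
)

```text
time: 81.85
ee_pos: [0.6204, -0.2379, 0.274]
tcp_rot: [179.9, 0.2, 130.0]
wrist_force: [-0.1, 0.2, -2.7]
opening: 0.0091
grasp_force: 31.2
```

Run:
```python
from plan import *
from h import *
a=RM-RV*.095+RN*.158;b=RM-RV*.095+RN*.058
plan([(.56,-.06,.27,143.6),(a[0],a[1],.27,143.6),(a[0],a[1],.213,143.6),(b[0],b[1],.213,143.6)],step=.04)
```

```text
start [ 0.6204 -0.2379  0.274 ] 130.0 t 81.85 F [-0.1  0.2 -2.7] op 0.0091 tilt [179.88   0.23]
[0.88, 0.34, 0.02] yaw -0.038 rows 3 -> [ 0.59  -0.149  0.272] 136.8
[0.82, 0.44, 0.02] yaw -0.038 rows 3 -> [ 0.56 -0.06  0.27] 143.7
[0.36, 0.86, -0.0] yaw 0.0 rows 3 -> [0.582 0.03  0.27 ] 143.7
[0.36, 0.86, -0.0] yaw 0.0 rows 3 -> [0.604 0.121 0.27 ] 143.7
[0.0, -0.0, 0.57] yaw 0.0 rows 2 -> [0.604 0.121 0.213] 143.7
[0.0, 1.0, -0.0] yaw 0.0 rows 3 -> [0.663 0.201 0.213] 143.7
```

servo_tool(
  rows=[
    {"offset": [0.29,0.11,0.02],"yaw": -0.013,"claw": 1},
    {"offset": [0.59,0.23,0.02],"yaw": -0.025,"claw": 1},
    {"offset": [0.88,0.34,0.02],"yaw": -0.038,"claw": 1},
  ],
)

```text
time: 82.22
ee_pos: [0.5885, -0.1474, 0.2675]
tcp_rot: [-179.9, -0.1, 136.9]
wrist_force: [0.4, 0.2, -1.5]
opening: 0.0091
grasp_force: 31.2
```

servo_tool(
  rows=[
    {"offset": [0.27,0.15,0],"yaw": -0.013,"claw": 1},
    {"offset": [0.55,0.3,0],"yaw": -0.025,"claw": 1},
    {"offset": [0.82,0.44,0],"yaw": -0.038,"claw": 1},
  ],
)

```text
time: 82.6
ee_pos: [0.5587, -0.0591, 0.2677]
tcp_rot: [-179.9, -0.1, 143.8]
wrist_force: [0.1, -0.3, -1.7]
opening: 0.0093
grasp_force: 31.2
```

servo_tool(
  rows=[
    {"offset": [0.12,0.29,0],"yaw": 0,"claw": 1},
    {"offset": [0.24,0.57,0],"yaw": 0,"claw": 1},
    {"offset": [0.36,0.86,0],"yaw": 0,"claw": 1},
  ],
)

```text
time: 82.98
ee_pos: [0.5811, 0.0315, 0.2678]
tcp_rot: [-179.9, -0.1, 143.7]
wrist_force: [0.3, -0.3, -1.8]
opening: 0.0089
grasp_force: 31.2
```

servo_tool(
  rows=[
    {"offset": [0.12,0.29,0],"yaw": 0,"claw": 1},
    {"offset": [0.24,0.57,0],"yaw": 0,"claw": 1},
    {"offset": [0.36,0.86,0],"yaw": 0,"claw": 1},
    {"offset": [0.36,0.86,0],"yaw": 0,"claw": 1},
    {"offset": [0.36,0.86,0.3],"yaw": 0,"claw": 1},
    {"offset": [0.36,0.86,0.55],"yaw": 0,"claw": 1},
    {"offset": [0.36,0.86,0.55],"yaw": 0,"claw": 1},
    {"offset": [0.36,0.86,0.55],"yaw": 0,"claw": 1},
  ],
)

```text
time: 83.98
ee_pos: [0.6032, 0.1208, 0.2151]
tcp_rot: [180.0, 0.0, 143.7]
wrist_force: [0.2, 0.0, -1.7]
opening: 0.0091
grasp_force: 31.2
```

Run:
```python
from plan import *
from h import *
b=RM-RV*.095+RN*.058
plan([(b[0],b[1],.213,143.6)],step=.02)
```

```text
start [0.6032 0.1208 0.2151] 143.67 t 83.97 F [ 0.2  0.  -1.7] op 0.0091 tilt [1.7998e+02 2.0000e-02]
[-0.01, 1.0, 0.02] yaw 0.0 rows 6 -> [0.663 0.201 0.213] 143.7
```

servo_tool(
  rows=[
    {"offset": [-0.01,0.15,0.01],"yaw": 0,"claw": 1},
    {"offset": [-0.01,0.3,0.01],"yaw": 0,"claw": 1},
    {"offset": [-0.01,0.45,0.01],"yaw": 0,"claw": 1},
    {"offset": [-0.01,0.6,0.01],"yaw": 0,"claw": 1},
    {"offset": [-0.01,0.75,0.01],"yaw": 0,"claw": 1},
    {"offset": [-0.01,0.9,0.01],"yaw": 0,"claw": 1},
    {"offset": [-0.01,1,0.01],"yaw": 0,"claw": 1},
    {"offset": [-0.01,1,0.01],"yaw": 0,"claw": 1},
  ],
)

```text
time: 84.98
ee_pos: [0.6634, 0.2021, 0.2129]
tcp_rot: [-180.0, -0.0, 143.7]
wrist_force: [-0.0, 0.5, -2.8]
opening: 0.0093
grasp_force: 31.2
```

servo_tool(
  rows=[
    {"offset": [0,0,0.08],"yaw": 0,"claw": 1},
    {"offset": [0,0,0.14],"yaw": 0,"claw": 1},
    {"offset": [0,0,0.18],"yaw": 0,"claw": 1},
    {"offset": [0,0,0.2],"yaw": 0,"claw": 1},
    {"offset": [0,0,0.2],"yaw": 0,"claw": 1},
  ],
)

```text
time: 85.6
ee_pos: [0.6631, 0.2011, 0.1936]
tcp_rot: [180.0, 0.0, 143.7]
wrist_force: [-0.8, 0.1, -1.6]
opening: 0.0091
grasp_force: 31.2
```

servo_tool(
  rows=[
    {"offset": [0,0,0.01],"yaw": 0,"claw": 1},
    {"offset": [0,0,0.01],"yaw": 0,"claw": 1},
    {"offset": [0,0,0.01],"yaw": 0,"claw": 1},
  ],
)

```text
time: 85.98
ee_pos: [0.6632, 0.2012, 0.193]
tcp_rot: [180.0, 0.0, 143.7]
wrist_force: [-1.2, -1.1, 2.2]
opening: 0.0095
grasp_force: 31.7
```

servo_tool(
  rows=[
    {"offset": [0,0,0.01],"yaw": 0,"claw": 1},
    {"offset": [0,0,0],"yaw": 0,"claw": 0.85},
    {"offset": [0,0,0],"yaw": 0,"claw": 0.75},
    {"offset": [0,0,0],"yaw": 0,"claw": 0.72},
    {"offset": [0,0,0],"yaw": 0,"claw": 0.72},
    {"offset": [0,0,-0.02],"yaw": 0,"claw": 0.72},
    {"offset": [0,0,-0.08],"yaw": 0,"claw": 0.72},
    {"offset": [0,0,-0.2],"yaw": 0,"claw": 0.72},
    {"offset": [0,0,-0.5],"yaw": 0,"claw": 0.72},
    {"offset": [0,0,-0.9],"yaw": 0,"claw": 0.72},
    {"offset": [0,0,-0.9],"yaw": 0,"claw": 0.72},
  ],
)

```text
time: 87.35
ee_pos: [0.6638, 0.2014, 0.2872]
tcp_rot: [179.7, 0.2, 143.7]
wrist_force: [-0.3, -0.4, 0.4]
opening: 0.0241
grasp_force: 0.0
```

servo_tool(
  rows=[
    {"offset": [0,-0.5,0],"yaw": 0,"claw": 0.72},
    {"offset": [0,-1,0],"yaw": 0,"claw": 0.72},
    {"offset": [0,-1,0],"yaw": 0,"claw": 0.72},
    {"offset": [0,-1,0],"yaw": 0,"claw": 0.72},
    {"offset": [0,-1,0],"yaw": 0,"claw": 0.72},
    {"offset": [0,-1,0],"yaw": 0,"claw": 0.72},
    {"offset": [0,-1,0],"yaw": 0,"claw": 0.72},
    {"offset": [0,-1,0],"yaw": 0,"claw": 0.72},
  ],
)

```text
time: 88.35
ee_pos: [0.6041, 0.1208, 0.2823]
tcp_rot: [-180.0, -0.0, 143.7]
wrist_force: [-0.3, -0.2, 0.1]
opening: 0.0242
grasp_force: 0.0
```

Run:
```python
from h import *
p,W=cloud('scene'); onrack(W)
cv2.imwrite('pics/c7.png',cv2.resize(p[130:440,170:510,::-1],(658,600)))
```

```text
hung at -0.095 154 y -0.0966 out 0.0546 z 0.1851
hung at 0 155 y 0.0008 out 0.0552 z 0.1846
hung at 0.095 158 y 0.0986 out 0.0552 z 0.1851
```

View pics/c7.png

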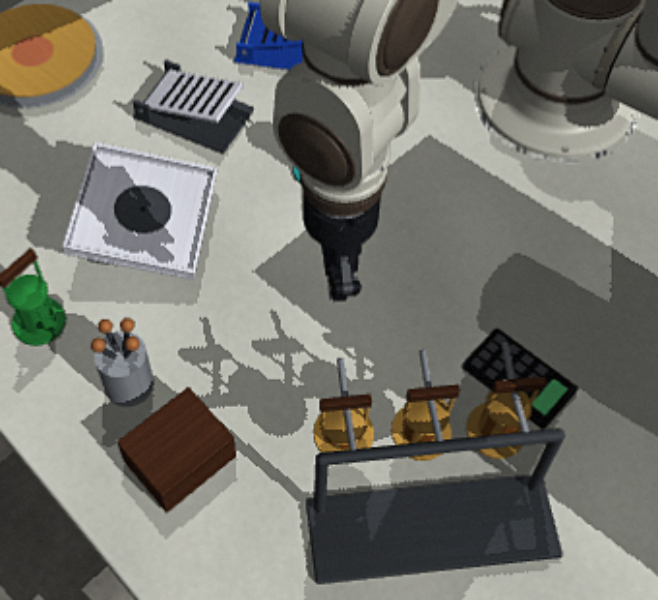

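All three lanterns hang on the hooks at (343,405), (432,395) and (515,385). The treadle is up, the bystanders are in place and the robot is clear.

```bash
python3 -c "
from workcell import *
print(job_done())"
```

```text
the job is handed in; nothing more can be done
None
```

All three lanterns were marked in order (tall, mid, short) and hung one to a hook with the treadle back up, and the job is handed in at about 88 s; no verdict came back, and the second treadle press briefly reached 42 N at the fingertips.

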